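Line up the sample bottles under the light bar and start the run

ROBOT

A 7-joint arm with a two-finger parallel gripper is mounted at the origin on the work surface. World frame = base frame: x ahead of the robot, y to its left, z up, the work surface at z = 0. Lengths are in mm, angles in rad, forces in N, time in s.
With the tool pointing down it reaches from about 400 to 875 mm from the base axis. Payload 4.4 kg.
Tool frame: the origin (TCP) lies at the very end of the fingers, on their centre line; the grasp point (between the pads) lies 19 mm behind it; y points along the fingers, z is the direction in which the jaws open and shut, and the axes are right-handed (so a half turn about y gives the same grasp; the last joint's range is limited). The gripper opens to 85 mm and grips with 20 to 120 N. Pads are 22 mm wide; open, the fingers measure 114 mm over their backs; the gripper's body (76 mm by 85 mm) begins 54 mm behind the grasp point. The pads swing forward as they close: fully open they stand 13 mm farther back than shut.
Start: joints at [-1.22, 0.628, 0.038, 1.517, -0.027, 0.996, -0.02], TCP at [263.122, 594.377, 231.313] pointing down, gripper open.
Joint ranges: [-3.06, 3.06], [-0.37, 2.12], [-1.25, 1.32], [0.18, 2.47], [-1.1, 4.24], [0.23, 1.98], [-2.94, 2.94]. Speed limits (rad/s): [2.57, 2.57, 3.14, 3.14, 3.14, 3.14, 3.14].

INTERFACE

Orientations are given as [roll, pitch, yaw] about the fixed x, y, z axes, in that order (R = Rz(yaw) Ry(pitch) Rx(roll)).
In Python, from cell import ctrl, imaging, finish_job gives the robot as it stands.
- The arm moves only by the shell command python3 -m inch 'ROWS'. ROWS is JSON, one flat list of numbers, 7 for each row, row after row: the opening, from 0 (shut) to 1 (fully open), then the shift along the tool's x, y, z in cm, then the turn, a rotation vector about the tool's x, y, z in degrees. A call has 1 to 12 rows; each row is the pose to reach, as a shift and turn from the pose commanded when the call began, along the tool's axes at that moment; what a row does not reach only later rows make up. A row lasts 1/10 s, in which the tool goes at most 50 mm and 8.59 degrees, less where a joint would pass 70% of its speed; a pose out of reach is approached as far as the arm can. A call with a gripper value outside its range is refused whole. The fingers move at their own pace and stop on an object; the grip force is fixed at half the most. Time passes only in rows, so rows that repeat a pose let the fingers close. It gives the time, the measured TCP pose, the force and the opening at its end, in the units of the state.
- ctrl.read_state(): the state, without advancing time (a new reading comes with each control period).
- imaging.get_image(name): name is "scene" or "side" or "wrist"; returns a dict with "img" (384x512x3 uint8, red, green, blue), "fx", "fy", "cx", "cy" (pixels), "dist" ([k1, k2, p1, p2, k3] as OpenCV has them; the pictures are not rectified), "R" (3x3) and "t" (3): a world point X has camera coordinates R X + t. Camera axes: x right, y down, z forward; pixel columns grow to the right and rows downward; lengths in mm; the calibration is good to about 2 mm. A picture is of the moment at which its call begins. There is no depth.
- finish_job(): hands the job in, once; it reports no verdict.
The state is a dict: "clock": time; "qpos": joint angles; "qd": joint speeds; "tau": joint torques, N m; "eef_pos": TCP position; "tool_rot": TCP orientation; "force": force on the tool from outside, world axes, zero at the start; "torque": the same for the moment, N m; "width": finger opening in mm.
Only numpy, scipy, OpenCV 4.12 (cv2) and the standard library are available. Lean on these libraries where they do the work, as an engineer would, in place of code of your own. Each camera call takes 0.05 s, during which the arm holds its last target.

TASK

Stand the short and the tall white sample bottle on the light station's black line, upright, either side of the middle-sized one that is already there and stays put: one neat straight row with about 15 mm between neighbours, the short bottle on the side nearer the key box and the tall one on the other side. Set them down, do not drop them, then let go and start the run on the key box: press fully, one at a time, the long bar key, then the small round key, then the large round key. Keep the bottles upright and leave everything else where it is.

Things in the scene. Friction and masses are not known exactly. Their poses are not given: they have to be found in the camera images.
- station: fixed light station: white deck 140 mm (x) by 340 mm (y), 50 mm high; origin at the centre of its underside on the table; x across the deck, away from the robot; y along it, the +y end nearer the key box. Two 22 mm square rear posts at x = 50, y = +-155 mm carry the light bar
- line (a point): middle of the thin black line on the deck's top, 50 mm above the table; the line runs along the deck's y at x = 0, 320 mm long
- bar (a point): centre of the underside of the white light bar, 305 mm above the table, straight over the line (2.5 mm behind it); 55 mm wide (x), 340 mm long (y), 20 mm thick (end brackets to 337 mm). It blocks an upright hand: come in from the robot's side, hand leaning back 30 to 40 degrees, fingers pointing forward and down
- small_mid (a point): the short white sample bottle, 96 mm tall, body 44 mm wide up to 42 mm, shoulder to 54 mm, neck 28 mm wide, grey cap 32 mm wide over the top 30 mm. Point on its axis half-way up, 48 mm above its foot; z up. It weighs about 120 g, stands on the table to the robot's right
- large_mid (a point): the tall white sample bottle, 128 mm tall, body 60 mm wide up to 74 mm, shoulder to 86 mm, neck 28 mm wide, grey cap 32 mm wide over the top 30 mm. Point on its axis half-way up, 64 mm above its foot; z up. It weighs about 240 g; held lightly by the cap it swings. Stands on the table to the robot's right
- medium_mid (a point): the middle-sized white sample bottle, 112 mm tall, body 52 mm wide up to 58 mm, shoulder to 70 mm, neck 28 mm wide, grey cap 32 mm wide over the top 30 mm. Point on its axis half-way up, 56 mm above its foot; z up. It weighs about 180 g, loose, already stands on the deck's line; at the start its y axis runs along the deck within 0.2 rad, towards the key box end
- small: the short bottle itself; origin at the centre of its foot
- large: the tall bottle itself; origin at the centre of its foot
- medium: the middle-sized bottle itself; origin at the centre of its foot
- keybox: fixed white key box, 90 mm (x) by 180 mm (y), 45 mm high, on the table to the robot's left; origin at the centre of its underside, y along its row of keys. Three grey spring keys on its top, standing 12 mm proud, 55 mm apart
- key_bar (a joint): travel of the long bar key, 46 mm (x) by 16 mm (y), in the middle of the box: 0 released, 0.006 m fully down; it springs back; starts to move at 1.5 N, fully down at 5 N; press it to the bottom (counted as pressed beyond 4.5 mm)
- key_bar_top (a point): centre of the top face of the long bar key, 46 mm (x) by 16 mm (y), in the middle of the box, 57 mm above the table when released; z up
- key_small (a joint): travel of the small round key, 18 mm across, at the box's +y end (farther from the robot's middle): 0 released, 0.006 m fully down; it springs back; starts to move at 1.5 N, fully down at 5 N; press it to the bottom (counted as pressed beyond 4.5 mm)
- key_small_top (a point): centre of the top face of the small round key, 18 mm across, at the box's +y end (farther from the robot's middle), 57 mm above the table when released; z up
- key_big (a joint): travel of the large round key, 34 mm across, at the box's -y end (nearer the robot's middle): 0 released, 0.006 m fully down; it springs back; starts to move at 1.5 N, fully down at 5 N; press it to the bottom (counted as pressed beyond 4.5 mm)
- key_big_top (a point): centre of the top face of the large round key, 34 mm across, at the box's -y end (nearer the robot's middle), 57 mm above the table when released; z up
- flask: conical flask of solid clear glass, 105 mm tall, foot 70 mm, neck 26 mm wide; origin at the centre of its underside; a loose bystander
- dishes: two stacked clear shallow round dishes, 60 mm wide, 25 mm high together; origin at the centre of its underside; a loose bystander
- beaker: clear glass beaker, 68 mm wide, 90 mm tall; origin at the centre of its underside; a loose bystander
- tipbox: clear box with tops of pipette tips in a blue tray, 85 x 120 x 68 mm; origin at the centre of its underside; a loose bystander
- jar: amber jar with black cap, 60 mm wide, 80 mm tall; origin at the centre of its underside; a loose bystander
- scoop: steel scoop, 150 mm long, 18 mm wide, lying flat; origin at the centre of its underside; a loose bystander
Things that resemble listed ones, but are neither listed nor needed, are in the scene too. Leave any purple or red look-alike of the small alone.

How it is judged (in metres and radians):
On the way, in this order (a step that is already met when the one before it is completed fails the run):
1. the three bottles stand released in a row on the line, short, middle, tall (x of small_mid in the frame of station between -0.012 and 0.012 m and z of small_mid in the frame of station between 0.092 and 0.104 m and angle between each of small_mid, large_mid, medium_mid's own z axis and vertical below 0.1 rad and x of large_mid in the frame of station between -0.012 and 0.012 m and z of large_mid in the frame of station between 0.108 and 0.12 m and x of medium_mid in the frame of station between -0.012 and 0.012 m and z of medium_mid in the frame of station between 0.1 and 0.112 m and horizontal distance between small_mid and medium_mid between 0.052 and 0.078 m and horizontal distance between large_mid and medium_mid between 0.06 and 0.086 m and y of small_mid in the frame of medium_mid above 0.03 m and y of large_mid in the frame of medium_mid below -0.03 m and contact force between the fingers and small below 0.05 N and contact force between the fingers and large below 0.05 N and contact force between the fingers and medium below 0.05 N and linear speed of each of small, large, medium below 0.02 m/s), for 0.2 s.
2. the long bar key is pressed alone (value of joint key_bar above 0.0045 m and value of joint each of key_small, key_big below 0.002 m).
3. the small round key is pressed alone (value of joint each of key_bar, key_big below 0.002 m and value of joint key_small above 0.0045 m).
4. the large round key is pressed alone (value of joint each of key_bar, key_small below 0.002 m and value of joint key_big above 0.0045 m).
At the end, for the whole second after the job is handed in: All three bottles stand upright (0.1 rad), released, at rest on the deck, axes within 12 mm of its line; short one on the key box (+y) side of the middle one, tall one on the other; gaps between bodies 4 to 30 mm; all keys released (all of step 1 and value of joint each of key_bar, key_small, key_big below 0.0015 m); the robot touches nothing.
It fails at once if two keys are pressed at the same time (value of joint each of key_bar, key_small above 0.003 m or value of joint each of key_bar, key_big above 0.003 m or value of joint each of key_small, key_big above 0.003 m).
It fails at once if the middle bottle is shifted by more than 15 mm (distance of medium_mid from where it was at the start of the episode above 0.015 m).
It fails at once if a sample bottle is tipped by more than 0.5 rad (angle between any of small_mid, large_mid, medium_mid's own z axis and vertical above 0.5 rad).
It fails at once if a bottle is let go more than 15 mm above the deck ((x of small_mid in the frame of station between -0.07 and 0.07 m and y of small_mid in the frame of station between -0.17 and 0.17 m and z of small_mid in the frame of station above 0.113 m and contact force between the fingers and small below 0.01 N) or (x of large_mid in the frame of station between -0.07 and 0.07 m and y of large_mid in the frame of station between -0.17 and 0.17 m and z of large_mid in the frame of station above 0.129 m and contact force between the fingers and large below 0.01 N)).
It fails at once if a bystander is shifted by more than 25 mm (distance of any of flask, dishes, beaker, tipbox, jar, scoop from where it was at the start of the episode above 0.025 m).
It also fails if it takes over 72 s, if anything falls off the work surface, if the arm or the gripper's body presses on something with over 40 N, if the wrist force passes 120 N, or if a joint passes its speed limit or range.

## Working session

There is one attempt and no reset: what is moved stays moved. The work goes in short steps, Python scripts to look and compute and a shell command to move; the robot and the scene stay as the last step left them, time stands still between calls to the robot, and variables do not carry over. Pictures are saved under pics/ and viewed, and the job is handed in when it is done.

```bash
ls; mkdir -p pics; python3 - <<'E'
from cell import ctrl, imaging
import cv2
print(ctrl.read_state())
for n in ["scene","side","wrist"]:
    d=imaging.get_image(n); cv2.imwrite(f"pics/{n}0.png",d["img"][:,:,::-1])
    print(n,{k:v for k,v in d.items() if k!="img"})
E
```

```text
pics
{'clock': 0.0, 'qpos': array([-1.21978375,  0.62936045,  0.03845033,  1.51840651, -0.02700921,
        0.99631503, -0.01999152]), 'qd': array([ 0.00126492,  0.00225699,  0.00109339, -0.00118407,  0.00073954,
        0.00302905,  0.00044438]), 'tau': array([-6.42946106e-04, -5.63416672e+01,  1.22619331e+00, -1.93453538e+01,
        1.09924268e-02,  1.04426805e-02, -2.11719384e-05]), 'eef_pos': array([262.86307382, 593.76177351, 230.36766443]), 'tool_rot': array([-1.57276726e+00, -2.49491217e-05, -4.16816728e-01]), 'force': array([ 0.34826284, -0.05270061, -0.4051831 ]), 'torque': array([ 0.00139508,  0.06688958, -0.03330566]), 'width': 85.447784497893}
scene {'fx': 446.8948781923495, 'fy': 446.8948781923495, 'cx': 250.99791631390977, 'cy': 189.01264361402792, 'dist': array([-0.15054702,  0.        ,  0.        ,  0.        ,  0.        ]), 'R': array([[-0.9658727 , -0.25858529,  0.01495235],
       [-0.19380412,  0.68318989, -0.70405365],
       [ 0.17184262, -0.68292403, -0.70998936]]), 't': array([ 485.95332112,  276.88520877, 1422.91078222])}
side {'fx': 427.31151441654765, 'fy': 427.31151441654765, 'cx': 253.2440588493427, 'cy': 192.30863805203447, 'dist': array([-0.0664105,  0.       ,  0.       ,  0.       ,  0.       ]), 'R': array([[ 0.99371254, -0.11130899, -0.0120708 ],
       [-0.07513158, -0.58300865, -0.80898465],
       [ 0.08300988,  0.80480508, -0.58770583]]), 't': array([-503.09474635,  179.1849106 , 1362.07699347])}
wrist {'fx': 325.79500963946765, 'fy': 325.79500963946765, 'cx': 252.4962758346678, 'cy': 192.29725551814934, 'dist': array([-0.09043196,  0.        ,  0.        ,  0.        ,  0.        ]), 'R': array([[ 0.40485172,  0.91437629, -0.00332866],
       [ 0.86692648, -0.38268011,  0.31936564],
       [ 0.29074656, -0.13218143, -0.94762572]]), 't': array([-647.92236761,  -43.03252274,  383.4822867 ])}
```

View pics/scene0.png

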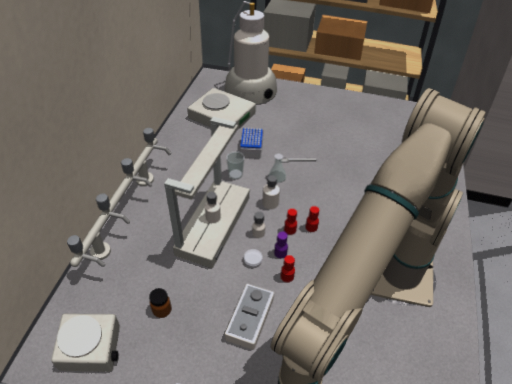

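View pics/side0.png

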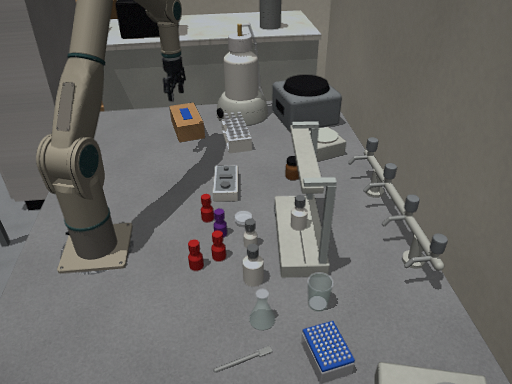

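View pics/wrist0.png

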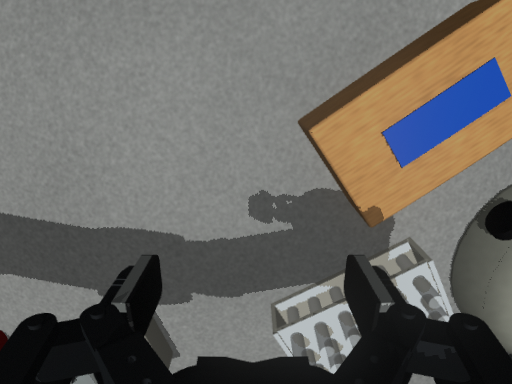

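```bash
cat > h.py <<'E'
import numpy as np, cv2
from cell import ctrl, imaging
from scipy.spatial.transform import Rotation as Ro
def K(d): return np.array([[d["fx"],0,d["cx"]],[0,d["fy"],d["cy"]],[0,0,1]])
def proj(d,X):
    return cv2.projectPoints(np.atleast_2d(np.array(X,float)),cv2.Rodrigues(d["R"])[0],d["t"],K(d),d["dist"])[0].reshape(-1,2)
def ray(d,uv):
    u=cv2.undistortPoints(np.array([[uv]],float),K(d),d["dist"])[0,0]
    v=d["R"].T@np.array([u[0],u[1],1]); return -d["R"].T@d["t"],v/np.linalg.norm(v)
def tri(obs):
    A=np.zeros((3,3));b=np.zeros(3)
    for d,uv in obs:
        c,v=ray(d,uv);P=np.eye(3)-np.outer(v,v);A+=P;b+=P@c
    X=np.linalg.solve(A,b)
    return X,[np.linalg.norm(proj(d,X)[0]-uv) for d,uv in obs]
def atz(d,uv,z):
    c,v=ray(d,uv);return c+v*(z-c[2])/v[2]
def crop(d,name,u0,v0,w,h,s=4):
    im=d["img"][v0:v0+h,u0:u0+w,::-1]
    im=cv2.resize(im,None,fx=s,fy=s,interpolation=cv2.INTER_CUBIC)
    for u in range((u0+9)//10*10,u0+w,10):
        cv2.line(im,((u-u0)*s,0),((u-u0)*s,6 if u%50 else 14),(0,255,0),1)
        if u%20==0: cv2.putText(im,str(u),((u-u0)*s,22),0,.35,(0,255,0),1)
    for v in range((v0+9)//10*10,v0+h,10):
        cv2.line(im,(0,(v-v0)*s),(6,(v-v0)*s),(0,255,0),1)
        if v%20==0: cv2.putText(im,str(v),(8,(v-v0)*s),0,.35,(0,255,0),1)
    cv2.imwrite("pics/"+name,im)
def get(n): return imaging.get_image(n)
E
python3 - <<'E'
from h import *
import pickle
ds={n:get(n) for n in("scene","side")}
pickle.dump(ds,open("ds.pkl","wb"))
crop(ds["scene"],"sc1.png",160,120,180,130)
crop(ds["scene"],"sc2.png",140,220,180,130)
crop(ds["side"],"si1.png",170,180,170,130)
crop(ds["side"],"si2.png",190,110,160,100)
E
```

```text
(no output)
```

View pics/sc1.png

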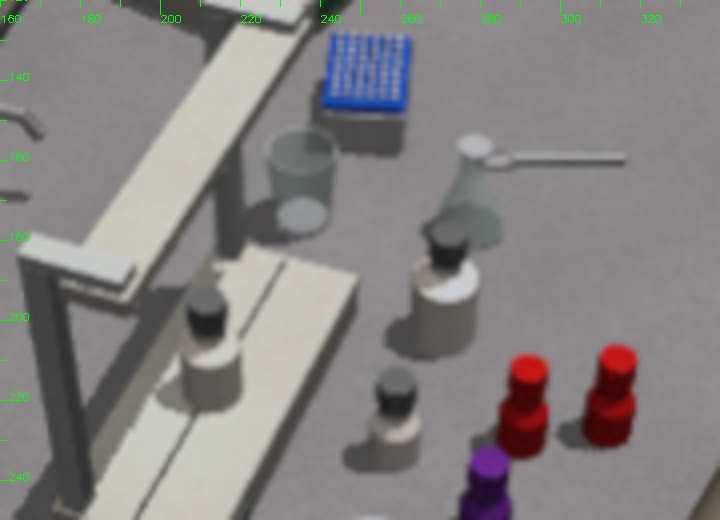

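View pics/sc2.png

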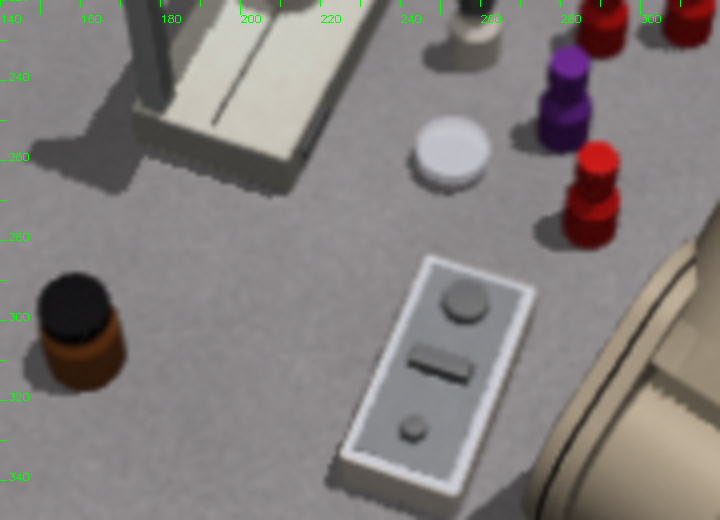

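View pics/si1.png

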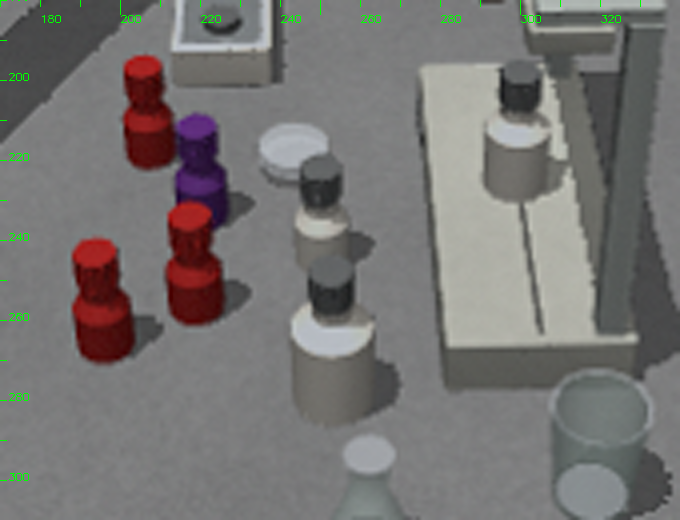

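View pics/si2.png

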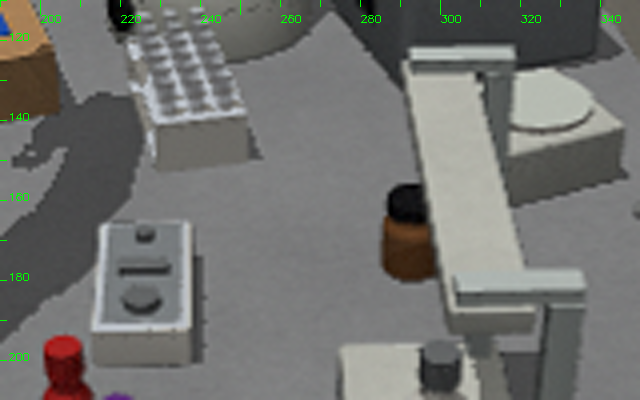

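```bash
python3 - <<'E'
from h import *
import pickle
ds=pickle.load(open("ds.pkl","rb"));S,I=ds["scene"],ds["side"];o=0.4
def T(n,a,b):
    X,e=tri([(S,np.array(a)-o),(I,np.array(b)-o)]);print(n,X.round(1),np.round(e,1));return X
T("small",(259.5,214.7),(250.5,221.5))
T("large",(272.2,178.2),(253,247.2))
T("med",(212.2,194.5),(300,197.5))
kb=T("big",(256.5,294.5),(225.5,184.5));T("bar",(250.2,310.2),(226,177));ks=T("sml",(243.5,326.5),(226.5,168.2))
d=ks-kb;print("key dist",np.linalg.norm(d),"yaw",np.degrees(np.arctan2(-d[0],d[1])))
a=T("deckR-front",(249.5,189.2),(281.2,266.2));b=T("deckL-front",(212.5,260),(274.5,196.5));c=b-a
print(np.linalg.norm(c),np.degrees(np.arctan2(-c[0],c[1])))
l=T("line R",(231,185.5),(305.5,263.2))
print("line L z50",atz(S,np.array((193.2,251))-o,50), "line R scene", atz(S,np.array((231,185.5))-o,50),"side",atz(I,np.array((305.5,263.2))-o,50))
print("backleft",atz(S,np.array((174,247.5))-o,50), "backright", atz(I,np.array((329.2,265))-o,50))
# box corners top z45: scene near
for uv in [(427,257),(536,291),(455,495),(343,455)]:
    print("box",atz(S,np.array((140+uv[0]/4,220+uv[1]/4))-o,45).round(1))
# dishes, flask, lookalikes
for n,uv,z in [("dishes",(140+452/4,220+150/4),25),("flask top",(160+474/4,120+147/4),105),("purple",(160+490/4,120+461/4),90),("red1",(160+529/4,120+368/4),90),("red2",(160+618/4,120+358/4),90),("red3",(140+598/4,220+158/4),90),("beaker",(160+302/4,120+150/4),90),("jar",(140+75/4,220+307/4),80),("tip",(160+368/4,120+70/4),68)]:
    print(n,atz(S,np.array(uv)-o,z).round(0))
E
```

```text
small [490.9 -44.1  98.1] [0.6 0.6]
large [ 483.3 -191.9  129.6] [0.4 0.5]
med [645.4 -29.5 164.4] [0.4 0.4]
big [428.9 225.7  55.6] [0.3 0.2]
bar [433.6 279.2  52.2] [0.3 0.2]
sml [438.4 335.5  54.7] [0.5 0.4]
key dist 110.26120215863257 yaw -4.981106466185257
deckR-front [ 563.9 -195.7   49.5] [0.2 0.2]
deckL-front [594.5 138.2  49.8] [0.4 0.4]
335.31015869600344 -5.230049329280558
line R [ 634.2 -194.4   51. ] [0.4 0.5]
line L z50 [663.46243515 122.07323618  50.        ] line R scene [ 633.13856511 -195.03809976   50.        ] side [ 635.9104281  -193.03107401   50.        ]
backleft [727.76921824 126.03119806  50.        ] backright [ 701.97552437 -208.79371609   50.        ]
box [466.8 192.5  45. ]
box [380.6 199.7  45. ]
box [397.  373.9  45. ]
box [479.9 365.6  45. ]
dishes [478.  77.  25.]
flask top [ 490. -336.  105.]
purple [398.  14.  90.]
red1 [388. -92.  90.]
red2 [ 318. -123.   90.]
red3 [358. 101.  90.]
beaker [ 648. -304.   90.]
jar [693. 325.  80.]
tip [ 626. -464.   68.]
```

```bash
cat >> h.py <<'E'
def pose():
    s=ctrl.read_state(); return np.array(s["eef_pos"]),Ro.from_euler("xyz",s["tool_rot"]),s
def lean(th,az,flip=False):
    """tool y = forward(az) sin th, -cos th ; tool z = left of forward ; x=y×z"""
    f=np.array([np.cos(az),np.sin(az),0]);y=f*np.sin(th)+np.array([0,0,-np.cos(th)])
    z=np.array([-np.sin(az),np.cos(az),0]); 
    if flip: z=-z
    return Ro.from_matrix(np.array([np.cross(y,z),y,z]).T)
def delta(p,R,tp,TR):
    return (R.inv().apply(np.array(tp)-p)/10).round(2),np.degrees((R.inv()*TR).as_rotvec()).round(1)
E
python3 - <<'E'
from h import *
p,R,s=pose(); d=get("wrist")
C=-d["R"].T@d["t"]; print("cam in tool",R.inv().apply(C-p),"view dir",R.inv().apply(d["R"][2]))
for fl in(0,1):
  T=lean(np.radians(35),np.radians(-5.2),fl); print(delta(p,R,(450,-44,230),T),T.as_euler("xyz"), s["qpos"][6])
  print("cam", T.apply(R.inv().apply(C-p)))
E
```

```text
cam in tool [ -81.61607269 -144.50909529   -0.51217163] view dir [ 0.31936319  0.94763119 -0.00150771]
(array([ 42.93,   0.13, -50.78]), array([  5.8, -18.1, -34.7])) [-1.57079633 -0.61086524 -0.09075712] -0.019979907543231527
cam [-149.17312169   13.06152933   71.56186471]
(array([ 42.93,   0.13, -50.78]), array([ 48.7, 154.5,   8.1])) [-1.57079633  0.61086524  3.05083553] -0.019979907543231527
cam [-15.9186423    1.96299817 165.18797695]
```

```bash
python3 - <<'E'
from h import *
p,R,s=pose()
T=lean(np.radians(35),np.radians(-5.2))
print(delta(p,R,(470,-44,230),T))
E
```

```text
(array([ 44.76,   0.13, -49.97]), array([  5.7, -18.1, -34.7]))
```

```bash
python3 -m inch '[1,44.8,0,-50,5.7,-18.1,-34.7, 1,44.8,0,-50,5.7,-18.1,-34.7, 1,44.8,0,-50,5.7,-18.1,-34.7, 1,44.8,0,-50,5.7,-18.1,-34.7, 1,44.8,0,-50,5.7,-18.1,-34.7, 1,44.8,0,-50,5.7,-18.1,-34.7, 1,44.8,0,-50,5.7,-18.1,-34.7, 1,44.8,0,-50,5.7,-18.1,-34.7, 1,44.8,0,-50,5.7,-18.1,-34.7, 1,44.8,0,-50,5.7,-18.1,-34.7, 1,44.8,0,-50,5.7,-18.1,-34.7, 1,44.8,0,-50,5.7,-18.1,-34.7]'
python3 - <<'E'
from h import *
p,R,s=pose()
T=lean(np.radians(35),np.radians(-5.2))
print(p,s["qpos"],delta(p,R,(470,-44,230),T))
E
```

```text
clock: 1.5
eef_pos: [417.9, 151.2, 204.4]
tool_rot: [-1.701, -0.535, -0.023]
force: [-0.3, -1.2, -0.6]
width: 85.4
[417.93490018 151.18078203 204.38447107] [-0.84984999  0.34188333  0.0909592   2.46590734  1.48847088  0.43909957
 -0.66981981] (array([  6.17,   3.2 , -19.14]), array([ 5.4,  3.5, -4.1]))
```

```bash
python3 -m inch '[1,6,3,-19,5,3.5,-4, 1,6,3,-19,5,3.5,-4, 1,6,3,-19,5,3.5,-4, 1,6,3,-19,5,3.5,-4, 1,6,3,-19,5,3.5,-4, 1,6,3,-19,5,3.5,-4, 1,6,3,-19,5,3.5,-4]'
python3 - <<'E'
from h import *
p,R,s=pose()
T=lean(np.radians(35),np.radians(-5.2))
print(p,s["qpos"],delta(p,R,(470,-44,230),T))
d=get("wrist");cv2.imwrite("pics/w1.png",d["img"][:,:,::-1])
E
```

```text
clock: 2.2
eef_pos: [471.8, 66.4, 204.1]
tool_rot: [-1.618, -0.548, -0.062]
force: [0.1, 1.0, -0.8]
width: 85.2
[471.7970959   66.43508085 204.08360349] [ 0.40949157  0.54731472 -1.16448521  2.46524361  1.66949316  0.85552909
 -0.56349643] (array([  1.78,  -1.43, -11.11]), array([ 1.8,  1.5, -3.5]))
```

View pics/w1.png

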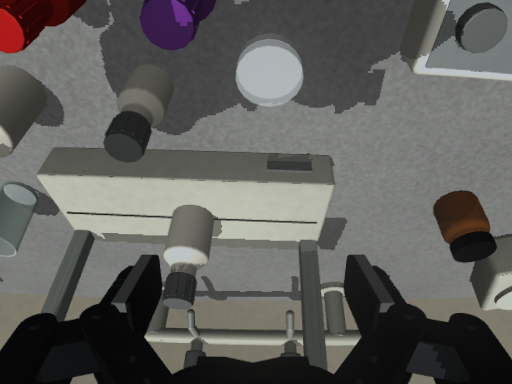

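```bash
python3 - <<'E'
from h import *
p,R,s=pose()
T=lean(np.radians(32),np.radians(-75))
print(delta(p,R,(500,0,240),T))
E
```

```text
(array([ 4.45, -1.12, -5.25]), array([-34.4,  59.6,   1.2]))
```

```bash
python3 -m inch '[1,4.5,-1.1,-5.3,-34.4,59.6,1.2, 1,4.5,-1.1,-5.3,-34.4,59.6,1.2, 1,4.5,-1.1,-5.3,-34.4,59.6,1.2, 1,4.5,-1.1,-5.3,-34.4,59.6,1.2, 1,4.5,-1.1,-5.3,-34.4,59.6,1.2, 1,4.5,-1.1,-5.3,-34.4,59.6,1.2, 1,4.5,-1.1,-5.3,-34.4,59.6,1.2, 1,4.5,-1.1,-5.3,-34.4,59.6,1.2, 1,4.5,-1.1,-5.3,-34.4,59.6,1.2, 1,4.5,-1.1,-5.3,-34.4,59.6,1.2]'
python3 - <<'E'
from h import *
p,R,s=pose()
T=lean(np.radians(32),np.radians(-75))
print(p,s["qpos"],delta(p,R,(500,0,240),T))
d=get("wrist");cv2.imwrite("pics/w2.png",d["img"][:,:,::-1])
E
```

```text
clock: 3.25
eef_pos: [498.8, 11.9, 238.6]
tool_rot: [-1.576, -0.557, -1.282]
force: [-0.7, -0.3, -0.2]
width: 85.7
[498.78513582  11.85513272 238.64852726] [ 0.14222258  0.60632287 -0.90202196  1.99761907  1.01347882  1.30146376
 -1.01674678] (array([ 1.07,  0.51, -0.22]), array([-0.5,  1.3, -0.1]))
```

View pics/w2.png

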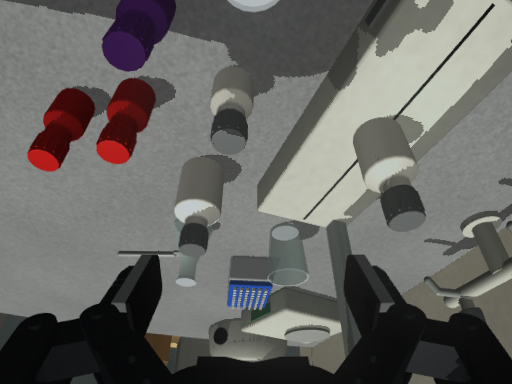

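```bash
python3 - <<'E'
from h import *
import pickle
d=get("wrist");pickle.dump(d,open("w2.pkl","wb"))
crop(d,"w2a.png",160,60,140,110,5)
crop(d,"w2b.png",340,100,130,140,4)
crop(d,"w2c.png",160,150,120,140,4)
E
```

```text
(no output)
```

View pics/w2a.png

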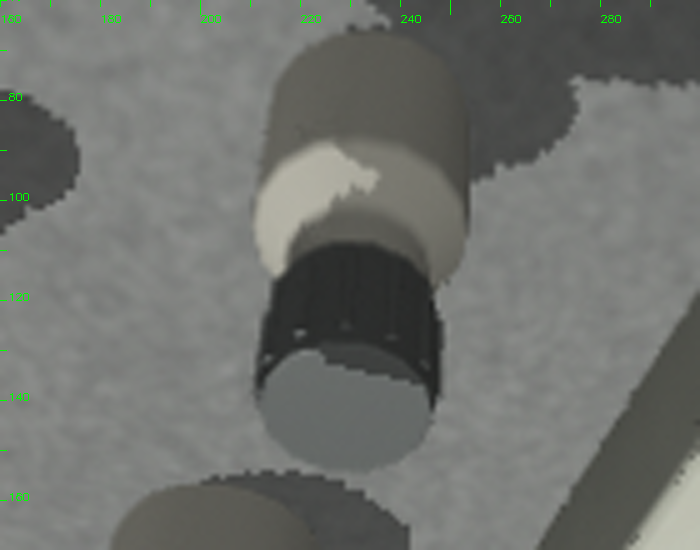

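View pics/w2b.png

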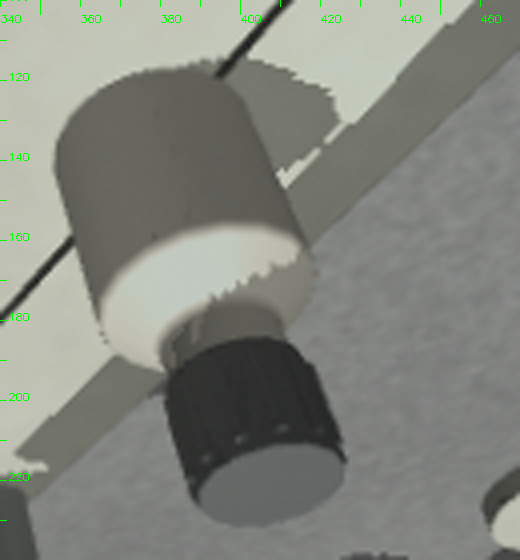

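View pics/w2c.png

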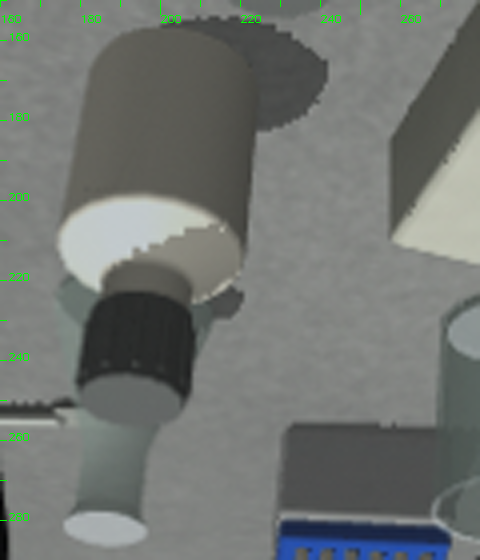

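```bash
python3 - <<'E'
from h import *
import pickle
ds=pickle.load(open("ds.pkl","rb"));S,I=ds["scene"],ds["side"];W=pickle.load(open("w2.pkl","rb"));o=0.4
for n,a,b,c,z in [("small",(259.5,214.7),(250.5,221.5),(229.4,141.2),96),("large",(272.2,178.2),(253,247.2),(193.2,249.7),128),("med",(212.2,194.5),(300,197.5),(407.7,220.7),162)]:
    a,b,c=[np.array(x)-o for x in(a,b,c)]
    X,e=tri([(S,a),(I,b),(W,c)]);print(n,X.round(1),np.round(e,1), "wrist at z",atz(W,c,z).round(1))
# line in wrist: project known estimates
for P in [(634.5,-194.2,50),(663.3,122,50),(563.9,-195.7,49.5)]: print(proj(W,P))
crop(W,"w2d.png",250,160,120,80,5)
E
```

```text
small [491.2 -44.1  98. ] [0.7 0.5 0.8] wrist at z [492.2 -45.7  96. ]
large [ 483.8 -191.8  129.6] [0.5 0.3 0.8] wrist at z [ 484.9 -194.9  128. ]
med [645.8 -28.7 164.3] [0.5 0.3 1.3] wrist at z [649.3 -30.6 162. ]
[[304.08366622 216.1734186 ]]
[[490.88729071   1.48443413]]
[[256.46921477 207.95844794]]
```

View pics/w2d.png

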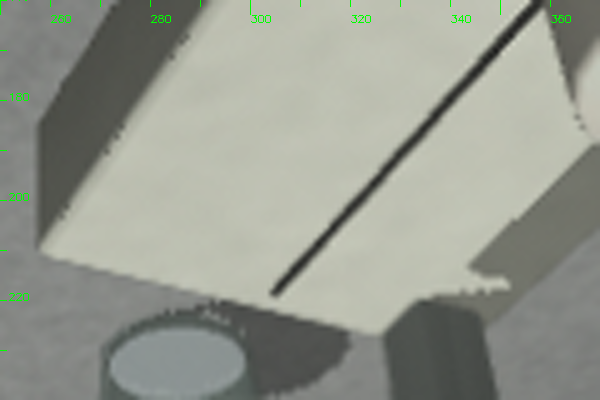

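```bash
python3 - <<'E'
from h import *
p,R,s=pose()
T=lean(np.radians(32),np.radians(-75)); y=T.as_matrix()[:,1]
G=np.array([491.5,-44.5,83]);F=G+19*y
for z in (70,0): print(F+[0,0,z],delta(p,R,F+[0,0,z],T))
E
```

```text
[494.10591076 -54.22539136 136.88708617] (array([-0.17, 11.93, -2.19]), array([-0.5,  1.3, -0. ]))
[494.10591076 -54.22539136  66.88708617] (array([-3.88, 17.87, -2.16]), array([-0.5,  1.3, -0. ]))
```

```bash
python3 -m inch '[1,-0.2,5,-2.2,-0.5,1.3,0, 1,-0.2,9,-2.2,-0.5,1.3,0, 1,-0.2,11.9,-2.2,-0.5,1.3,0, 1,-0.2,11.9,-2.2,-0.5,1.3,0, 1,-0.2,11.9,-2.2,-0.5,1.3,0]'
python3 - <<'E'
from h import *
p,R,s=pose()
T=lean(np.radians(32),np.radians(-75)); y=T.as_matrix()[:,1]
G=np.array([491.5,-44.5,83]);F=G+19*y
print(p,s["qpos"],delta(p,R,F,T))
d=get("wrist");cv2.imwrite("pics/w3.png",d["img"][:,:,::-1])
print(proj(d,[(491.5,-44.5,96),(491.5,-44.5,0)]))
E
```

```text
clock: 3.85
eef_pos: [494.2, -52.9, 137.3]
tool_rot: [-1.57, -0.556, -1.311]
force: [-0.0, 0.5, 0.9]
width: 85.3
[494.21561465 -52.91180862 137.34252292] [ 0.18929006  0.74770905 -0.79532963  2.13758436  1.24182185  1.15444424
 -1.2102039 ] (array([-3.62,  6.05, -0.05]), array([ 0. , -0.1, -0.1]))
[[251.6093426  179.12294163]
 [251.95502447  83.87877279]]
```

View pics/w3.png

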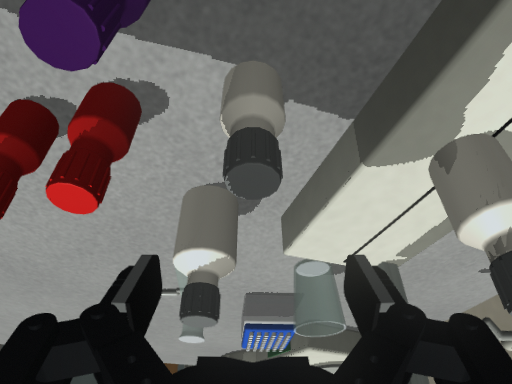

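```bash
python3 -m inch '[1,-1.2,2,0,0,0,0, 1,-2.4,4,0,0,0,0, 1,-3.6,6,0,0,0,0, 1,-3.6,6,0,0,0,0, 1,-3.6,6,0,0,0,0]'
python3 - <<'E'
from h import *
p,R,s=pose()
T=lean(np.radians(32),np.radians(-75)); y=T.as_matrix()[:,1]
G=np.array([491.5,-44.5,83]);F=G+19*y
print(p,s["qpos"],delta(p,R,F,T))
d=get("wrist");cv2.imwrite("pics/w4.png",d["img"][:,:,::-1])
d=get("side");crop(d,"s4.png",180,150,160,130,4)
E
```

```text
clock: 4.4
eef_pos: [495.6, -53.3, 68.2]
tool_rot: [-1.568, -0.557, -1.312]
force: [0.2, 0.4, -0.2]
width: 85.0
[495.59727095 -53.25716677  68.21588716] [ 0.14421984  0.88251034 -0.73058783  2.16201332  1.38608809  1.12705646
 -1.36822681] (array([-0.02,  0.14, -0.17]), array([-0.1, -0.1, -0.1]))
```

View pics/w4.png

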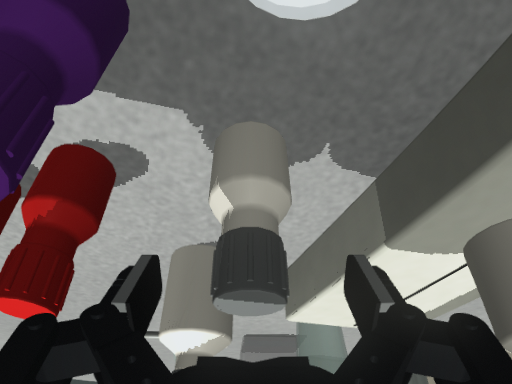

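View pics/s4.png

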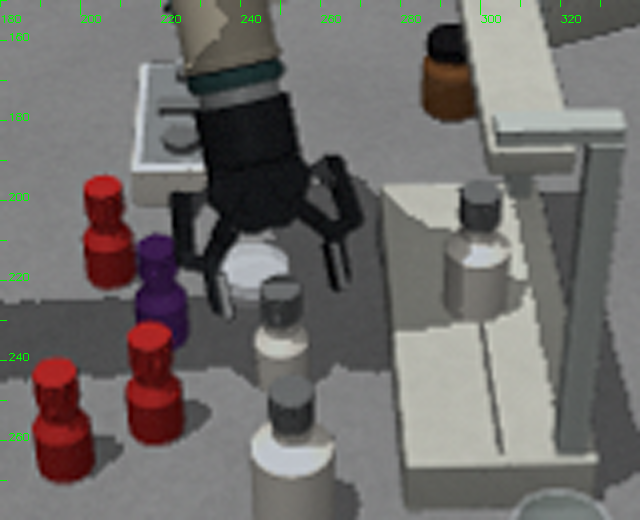

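```bash
python3 -m inch '[0,0,0.1,-0.1,0,0,0, 0,0,0.1,-0.1,0,0,0, 0,0,0.1,-0.1,0,0,0, 0,0,0.1,-0.1,0,0,0, 0,0,0.1,-0.1,0,0,0, 0,0,0.1,-0.1,0,0,0, 0,0,0.1,-0.1,0,0,0, 0,0,0.1,-0.1,0,0,0]'
python3 - <<'E'
from h import *
p,R,s=pose()
print(p,s["width"])
d=get("wrist");cv2.imwrite("pics/w5.png",d["img"][:,:,::-1])
d=get("side");crop(d,"s5.png",180,150,160,130,4);print(proj(d,[p]))
E
```

```text
clock: 5.3
eef_pos: [494.3, -55.2, 66.6]
tool_rot: [-1.569, -0.558, -1.312]
force: [-0.1, 0.8, 6.7]
width: 30.4
[494.33040773 -55.21771492  66.57539107] 30.423168790959867
[[251.13066564 231.26966326]]
```

View pics/w5.png

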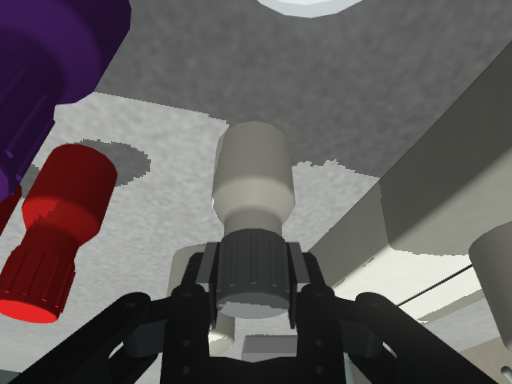

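View pics/s5.png

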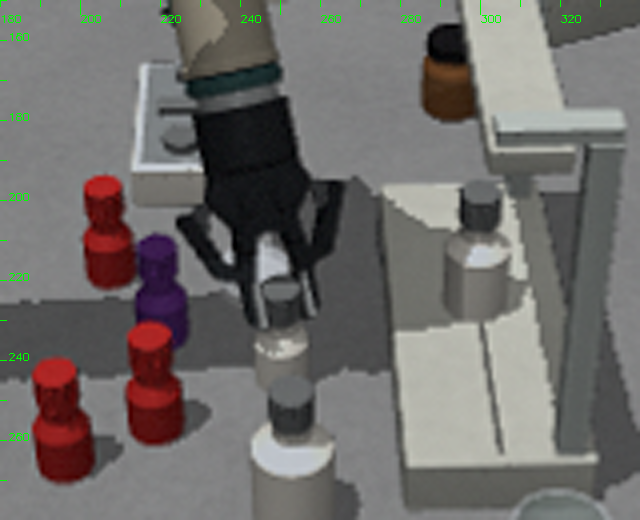

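```bash
cat > plan.py <<'E'
from h import *
C0=np.array([649.,-36.]);psi=np.radians(-5.2)
def st(x,y,z): # station->world
    ux=np.array([np.cos(psi),np.sin(psi)]);uy=np.array([-np.sin(psi),np.cos(psi)])
    return np.array([*(C0+ux*x+uy*y),z])
def tcp(G,th,az):
    T=lean(np.radians(th),np.radians(az));return np.array(G)+19*T.as_matrix()[:,1],T
E
python3 - <<'E'
from plan import *
p,R,s=pose()
off=R.inv().apply(np.array([491.5,-44.5,83])-p);print("G in tool",off)
print(delta(p,R,p+[0,0,75],R))
T=lean(np.radians(32),np.radians(-5.2))
for x in (-130,-100,0):
    G=st(x,70,158);print(x,G,delta(p,R,G-T.apply(off),T))
E
```

```text
G in tool [ -0.68730789 -19.8163466    0.03711838]
(array([ 3.97, -6.36,  0.01]), array([0., 0., 0.]))
-130 [525.87930879  45.49414333 158.        ] (array([ -3.28, -10.88,   6.68]), array([ 37. , -59.4,   0. ]))
-100 [555.75584075  42.77516592 158.        ] (array([ -2.41, -10.33,   9.5 ]), array([ 37. , -59.4,   0. ]))
0 [655.34428061  33.7119079  158.        ] (array([ 0.5 , -8.5 , 18.89]), array([ 37. , -59.4,   0. ]))
```

```bash
python3 -m inch '[0,1.3,-2.1,0,0,0,0, 0,2.6,-4.2,0,0,0,0, 0,4,-6.4,0,0,0,0, 0,3.3,-6.8,1.1,4.1,-6.6,0, 0,2.6,-7.2,2.1,8.2,-13.2,0, 0,1.9,-7.6,3.2,12.3,-19.8,0, 0,1.2,-8,4.2,16.4,-26.4,0, 0,0.4,-8.4,5.3,20.5,-33,0, 0,-0.3,-8.8,6.4,24.6,-39.6,0, 0,-1,-9.3,7.5,28.8,-46.2,0, 0,-1.7,-9.8,8.5,32.9,-52.8,0, 0,-2.4,-10.3,9.5,37,-59.4,0]'
python3 - <<'E'
from plan import *
p,R,s=pose()
off=np.array([-.7,-19.8,0])
T=lean(np.radians(32),np.radians(-5.2))
print(p,s["qpos"].round(2),s["width"])
for x in (-100,0):
    G=st(x,70,158);print(x,G,delta(p,R,G-T.apply(off),T))
d=get("side");crop(d,"s6.png",180,130,180,140,4)
d=get("wrist");cv2.imwrite("pics/w6.png",d["img"][:,:,::-1])
E
```

```text
clock: 6.6
eef_pos: [566.0, 42.0, 140.4]
tool_rot: [-1.571, -0.556, -0.084]
force: [0.8, -0.7, -0.9]
width: 30.2
[566.02887676  42.04217268 140.35105219] [ 0.38  0.72 -0.9   2.33  1.96  0.77 -0.59] 30.24342442921436
-100 [555.75584075  42.77516592 158.        ] (array([ 0.13, -0.06, -0.02]), array([-0.2,  0.3, -0.1]))
0 [655.34428061  33.7119079  158.        ] (array([ 8.62,  5.22, -0.09]), array([-0.2,  0.3, -0.1]))
```

View pics/s6.png

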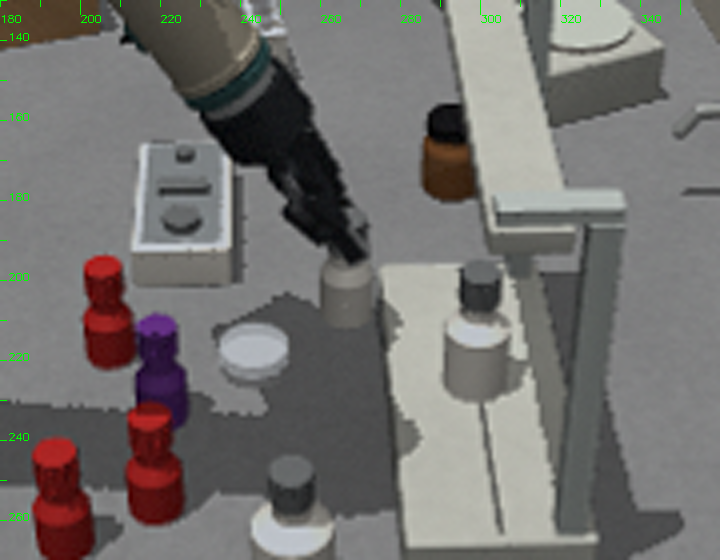

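View pics/w6.png

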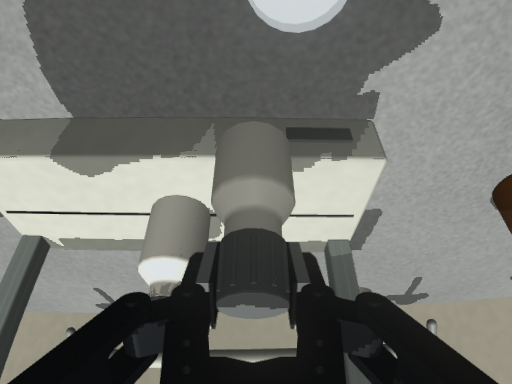

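```bash
python3 - <<'E'
from plan import *
d=get("wrist")
crop(d,"w6b.png",120,170,130,140,4)
for uv in [(352,215.5),(330,215.3),(100,212.7),(20,211.8)]:
    X=atz(d,uv,50); v=X[:2]-C0; print(X.round(1),"st x",v@[np.cos(psi),np.sin(psi)],"y",v@[-np.sin(psi),np.cos(psi)])
E
```

```text
[668.6 120.   50. ] st x 5.364483144656852 y 157.08284194649545
[666.3  99.8  50. ] st x 4.93493533921834 y 136.85331866518172
[ 644.  -107.4   50. ] st x 1.4834337948544924 y -71.59503482026331
[ 636.4 -186.5   50. ] st x 1.0803524635169364 y -150.99709027879257
```

View pics/w6b.png

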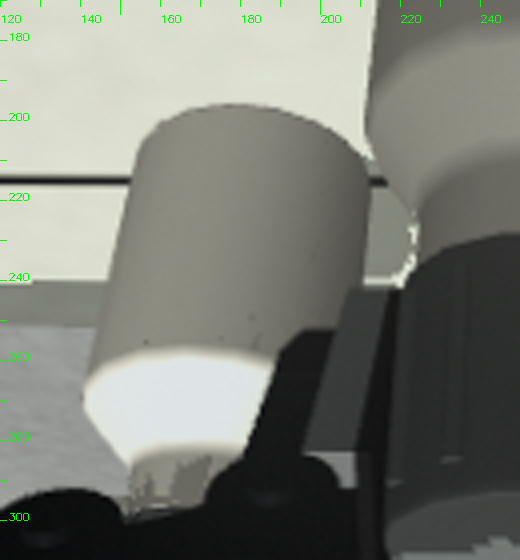

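```bash
python3 - <<'E'
from plan import *
from scipy.optimize import least_squares
d=get("wrist")
# silhouette lines of body: left (120+140/4,170+140/4)->(120+85/4,170+385/4); right (371,165)->(363,300)
L=[np.array([120+a/4-.4,170+b/4-.4]) for a,b in [(130,180),(96,340)]]
Rr=[np.array([120+a/4-.4,170+b/4-.4]) for a,b in [(371,180),(365,280)]]
bot=170+103/4-.4
a=np.linspace(0,2*np.pi,181)
def sil(c,z):
    return proj(d,np.c_[c[0]+26*np.cos(a),c[1]+26*np.sin(a),np.full(181,z)])
def f(c):
    b=sil(c,50);t=sil(c,108);r=[b[:,1].min()-bot]
    def line(i):
        return b[i],t[i]
    for obs,fn in((L,np.argmin),(Rr,np.argmax)):
        i=fn(b[:,0]);j=fn(t[:,0]);A,B=b[i],t[j]
        # use support: distance of obs to line A-B
        n=np.array([-(B-A)[1],(B-A)[0]]);n/=np.linalg.norm(n)
        r+=[n@(o-A) for o in obs]
    return r
s=least_squares(f,[647,-30]);print(s.x,s.fun)
v=s.x-C0;print("st",v@[np.cos(psi),np.sin(psi)],v@[-np.sin(psi),np.cos(psi)])
print(proj(d,[(647,-29.5,50)]),pose()[0])
E
```

```text
[651.08898267 -31.01362815] [-0.18142131  0.67765427 -0.11482228  0.15156505 -0.6614841 ]
st 1.6284575061411741 5.155179824776882
[[183.86425877 210.673567  ]] [566.24977802  40.67842744 140.48169922]
```

```bash
sed -i 's/C0=.*/C0=np.array([651.,-36.]);psi=np.radians(-5.4)/' plan.py; python3 - <<'E'
from plan import *
p,R,s=pose()
off=np.array([-.7,-19.8,0])
T=lean(np.radians(32),np.radians(-5.4))
print(p)
for x,z in ((-60,155),(0,150),(0,136)):
    G=st(x,71,z);print(x,G,delta(p,R,G-T.apply(off),T))
E
```

```text
[566.24977802  40.67842744 140.48169922]
-60 [597.94797237  40.33139829 155.        ] (array([3.52, 2.42, 0.26]), array([-0. , -0. , -0.1]))
0 [657.68169025  34.68489949 150.        ] (array([8.35, 6.01, 0.27]), array([-0. , -0. , -0.1]))
0 [657.68169025  34.68489949 136.        ] (array([7.61, 7.2 , 0.26]), array([-0. , -0. , -0.1]))
```

```bash
python3 -m inch '[0,1.8,1.2,0.2,0,0,0, 0,3.5,2.4,0.3,0,0,0, 0,5,3.6,0.3,0,0,0, 0,6.7,4.8,0.3,0,0,0, 0,7.8,5.6,0.3,0,0,0, 0,8.35,6,0.3,0,0,0, 0,8.35,6,0.3,0,0,0, 0,8.35,6,0.3,0,0,0]'
python3 - <<'E'
from plan import *
p,R,s=pose()
off=np.array([-.7,-19.8,0])
T=lean(np.radians(32),np.radians(-5.4))
print(p,s["qpos"].round(2),s["width"])
for x,z in ((0,150),(0,136)):
    G=st(x,71,z);print(x,G,delta(p,R,G-T.apply(off),T))
d=get("scene");crop(d,"c7.png",140,140,180,140,4)
d=get("side");crop(d,"s7.png",180,130,180,140,4)
d=get("wrist");cv2.imwrite("pics/w7.png",d["img"][:,:,::-1])
E
```

```text
clock: 7.6
eef_pos: [668.1, 35.8, 133.8]
tool_rot: [-1.571, -0.557, -0.09]
force: [-0.1, 0.9, -0.6]
width: 30.5
[668.11630054  35.78298055 133.78426401] [ 0.36  0.78 -0.81  2.08  1.83  0.67 -0.32] 30.465963702086967
0 [657.68169025  34.68489949 150.        ] (array([ 0.06,  0.06, -0.21]), array([-0.1,  0.2, -0.1]))
0 [657.68169025  34.68489949 136.        ] (array([-0.68,  1.25, -0.21]), array([-0.1,  0.2, -0.1]))
```

View pics/s7.png

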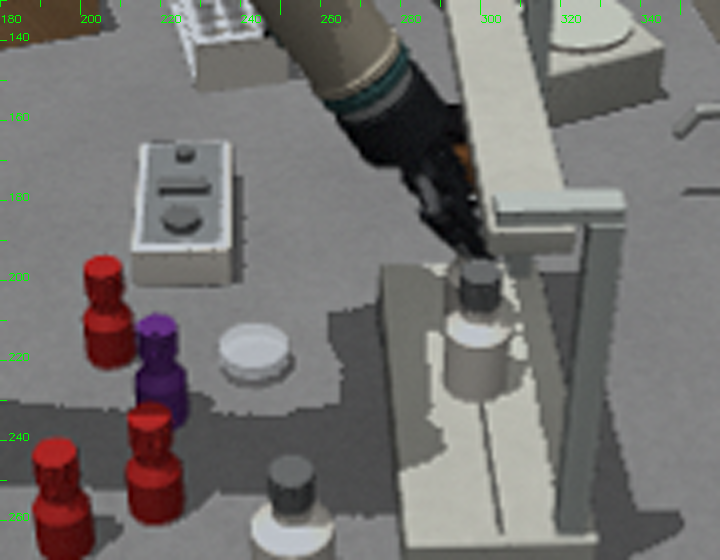

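View pics/w7.png

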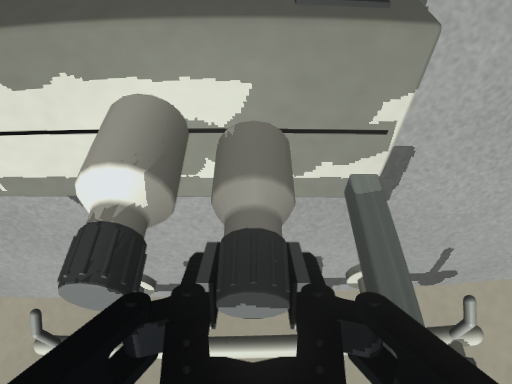

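View pics/c7.png

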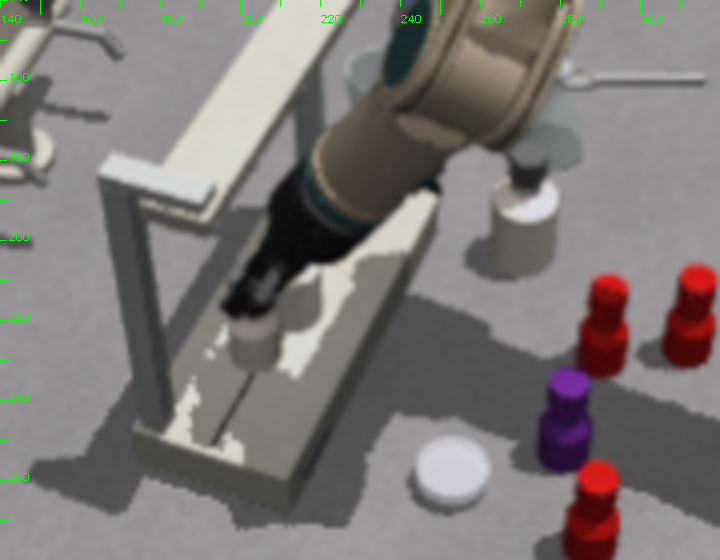

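```bash
python3 -m inch '[0,-0.3,0.5,-0.1,0,0,0, 0,-0.5,0.9,-0.1,0,0,0, 0,-0.7,1.2,-0.1,0,0,0, 0,-0.7,1.2,-0.1,0,0,0, 0,-0.7,1.2,-0.1,0,0,0]'
python3 - <<'E'
from plan import *
p,R,s=pose()
print(p,s["width"],s["force"])
off=np.array([-.7,-19.8,0])
T=lean(np.radians(32),np.radians(-5.4))
for x,z in ((0,136),(0,132)):
    G=st(x,71,z);print(x,G,delta(p,R,G-T.apply(off),T))
d=get("wrist");cv2.imwrite("pics/w8.png",d["img"][:,:,::-1])
E
```

```text
clock: 8.25
eef_pos: [669.3, 34.2, 120.0]
tool_rot: [-1.571, -0.557, -0.09]
force: [0.3, -0.2, -1.0]
width: 30.3
[669.34430599  34.21086164 119.98928588] 30.264615785248928 [ 0.28694948 -0.2386994  -0.97712538]
0 [657.68169025  34.68489949 136.        ] (array([-0.07,  0.  , -0.06]), array([-0.1,  0.2, -0.1]))
0 [657.68169025  34.68489949 132.        ] (array([-0.28,  0.34, -0.06]), array([-0.1,  0.2, -0.1]))
```

View pics/w8.png

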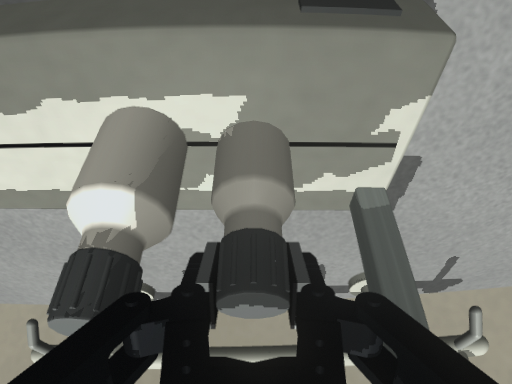

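```bash
python3 - <<'E'
from plan import *
p,R,s=pose(); d=get("wrist")
a=np.linspace(0,2*np.pi,361)
G=p+R.apply([-.7,-19.8,0]); print("G",G)
for z in (50,52.5,54):
    q=proj(d,np.c_[G[0]+22*np.cos(a),G[1]+22*np.sin(a),np.full(361,z)]);print(z,"circle vmin",q[:,1].min(),q[:,0].min(),q[:,0].max())
f=atz(d,(252,122.5),52.5);l=atz(d,(252,144.5),50);print(f,l,l-f)
for r in (23,26):
    pass
f2=atz(d,(135,107.5),50);l2=atz(d,(135,145),50);print(f2,l2,l2-f2)
E
```

```text
G [658.44185517  35.24224529 136.65545217]
50 circle vmin 112.8212107711528 217.79034465960095 290.08265486955065
52.5 circle vmin 115.56979037981084 217.49521355166613 290.39209255736705
54 circle vmin 117.24389189535603 217.3159875512756 290.57999932909837
[641.24670065  35.64173823  52.5       ] [660.12830504  33.90647995  50.        ] [18.88160439 -1.73525828 -2.5       ]
[626.32974287 -28.45063207  50.        ] [653.58421669 -38.57425153  50.        ] [ 27.25447382 -10.12361945   0.        ]
```

```bash
python3 -m inch '[0,-0.2,0.1,0,0,0,0, 0,-0.3,0.2,0,0,0,0, 0,-0.3,0.2,0,0,0,0, 0,-0.3,0.2,0,0,0,0]'; python3 -m inch '[0,-0.05,0.08,0,0,0,0, 0,-0.05,0.08,0,0,0,0]'
```

```text
clock: 8.75
eef_pos: [668.0, 34.3, 117.0]
tool_rot: [-1.571, -0.558, -0.09]
force: [-0.1, -0.1, -1.8]
width: 30.3
clock: 8.95
eef_pos: [668.3, 34.4, 116.7]
tool_rot: [-1.571, -0.559, -0.09]
force: [-1.9, 0.0, 4.5]
width: 30.4
```

```bash
python3 -m inch '[0.5,0,0,0,0,0,0, 0.5,0,0,0,0,0,0, 0.5,0,0,0,0,0,0, 0.5,0,0,0,0,0,0, 0.5,0,0,0,0,0,0]'
python3 - <<'E'
from plan import *
p,R,s=pose()
print(p,s["width"],s["force"])
d=get("wrist");cv2.imwrite("pics/w9.png",d["img"][:,:,::-1])
E
```

```text
clock: 9.45
eef_pos: [668.1, 34.5, 116.2]
tool_rot: [-1.571, -0.558, -0.09]
force: [-0.1, 1.0, 2.3]
width: 42.7
[668.14684642  34.49503125 116.21663087] 42.71894941285218 [-0.11846075  1.02747557  2.3254804 ]
```

View pics/w9.png

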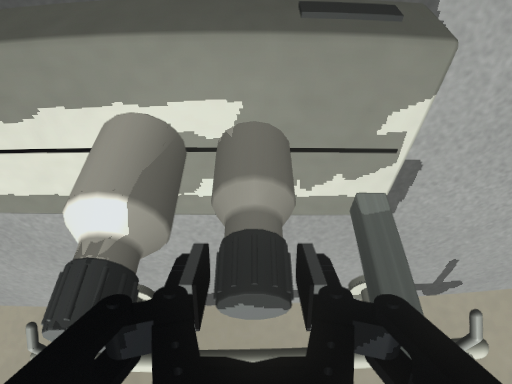

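```bash
python3 -m inch '[0.5,-1.2,-1,0,0,0,0, 0.5,-3,-2.4,0,0,0,0, 0.5,-5.5,-4,0,0,0,0, 0.5,-8,-6,0,0,0,0, 0.5,-9,-7.5,0,0,0,0, 0.5,-9,-8,0,0,0,0]'
python3 - <<'E'
from plan import *
p,R,s=pose()
print(p,s["qpos"].round(2),s["force"])
F,T=tcp((484,-193,113.5),34,-80)
print("above",delta(p,R,F+[0,0,90],T),"via",delta(p,R,(540,-80,200),lean(np.radians(33),np.radians(-45))))
d=get("scene");crop(d,"c10.png",140,140,180,140,4)
d=get("wrist");cv2.imwrite("pics/w10.png",d["img"][:,:,::-1])
E
```

```text
clock: 10.1
eef_pos: [547.6, 44.9, 136.0]
tool_rot: [-1.572, -0.555, -0.088]
force: [1.1, -0.2, 1.0]
width: 42.7
[547.61396676  44.91237078 135.98406603] [ 0.37  0.72 -0.92  2.38  1.98  0.81 -0.65] [ 1.1458072  -0.19864555  1.00340436]
above (array([ -0.65,  -6.46, -25.29]), array([-40.7,  62.9,  -1.8])) via (array([  3.66,  -5.25, -12.52]), array([-21.4,  33.7,  -1.1]))
```

View pics/c10.png

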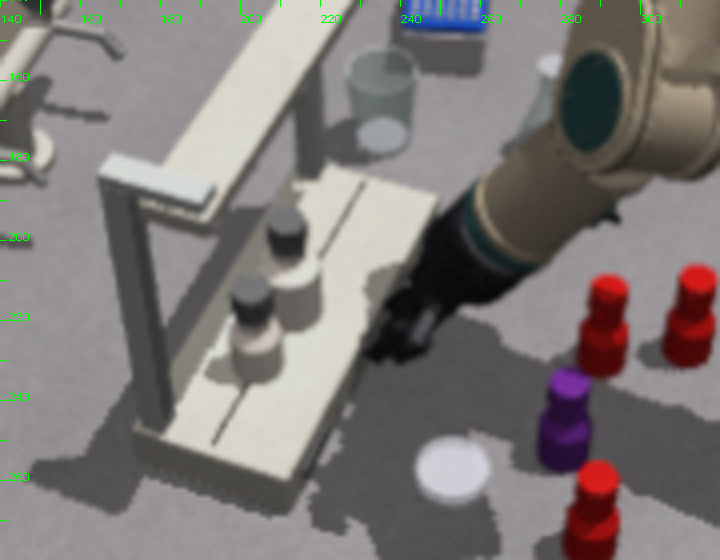

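View pics/w10.png

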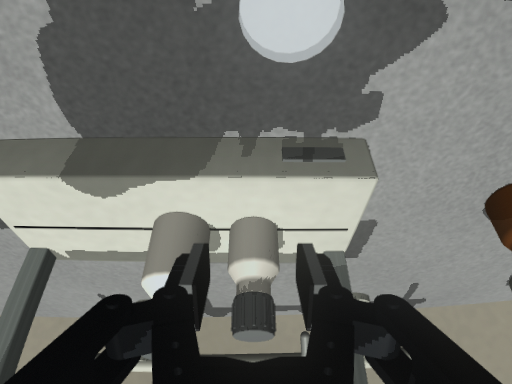

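```bash
python3 -m inch '[0.5,1.2,-1.7,-4,-7,11,0, 0.5,2.5,-3.5,-8.3,-14,22.5,0, 0.5,3.7,-5.2,-12.5,-21.4,33.7,-1, 1,2.8,-5.5,-15,-25,39,-1, 1,2,-5.8,-18,-29,45,-1.2, 1,1,-6.1,-21,-33,51,-1.5, 1,0,-6.4,-24,-37,57,-1.7, 1,-0.6,-6.5,-25.3,-40.7,62.9,-1.8, 1,-0.6,-6.5,-25.3,-40.7,62.9,-1.8, 1,-0.6,-6.5,-25.3,-40.7,62.9,-1.8]'
python3 - <<'E'
from plan import *
p,R,s=pose()
print(p,s["qpos"].round(2),s["force"])
F,T=tcp((484,-193,113.5),34,-80)
print("above",delta(p,R,F+[0,0,90],T),"fin",delta(p,R,F,T))
d=get("wrist");cv2.imwrite("pics/w11.png",d["img"][:,:,::-1]);print(proj(d,[(484,-193,128),(484,-193,0)]))
E
```

```text
clock: 11.2
eef_pos: [490.3, -203.2, 188.0]
tool_rot: [-1.565, -0.592, -1.403]
force: [0.2, 0.2, 0.2]
width: 85.4
[ 490.33552401 -203.24702207  187.9933575 ] [ 0.44  0.61 -0.7   2.13  1.26  1.05 -0.97] [0.15846978 0.19624663 0.15199566]
above (array([-0.06, -0.01, -0.45]), array([-0.1, -0.3, -0.1])) fin (array([-5.08,  7.45, -0.49]), array([-0.1, -0.3, -0.1]))
[[244.10467159 150.69166144]
 [246.10699737  41.77194538]]
```

View pics/w11.png

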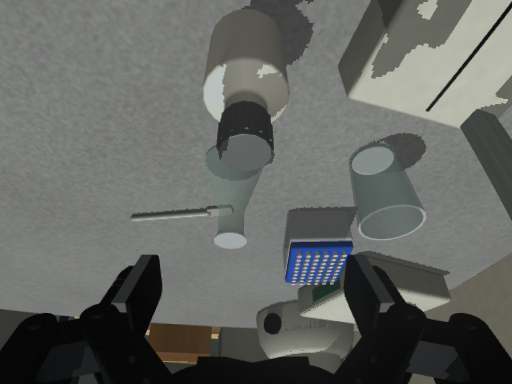

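```bash
python3 -m inch '[1,-1.7,2.5,-0.4,0,0,0, 1,-3.4,5,-0.4,0,0,0, 1,-5.1,7.4,-0.4,0,0,0, 1,-5.1,7.4,-0.4,0,0,0, 1,-5.1,7.4,-0.4,0,0,0]'
python3 - <<'E'
from plan import *
p,R,s=pose()
print(p,s["qpos"].round(2),s["force"])
F,T=tcp((484,-193,113.5),34,-80)
print("fin",delta(p,R,F,T))
d=get("wrist");cv2.imwrite("pics/w12.png",d["img"][:,:,::-1])
E
```

```text
clock: 11.75
eef_pos: [483.5, -203.2, 98.5]
tool_rot: [-1.57, -0.593, -1.397]
force: [-0.0, -0.1, 1.0]
width: 85.8
[ 483.5247391  -203.15098365   98.53673051] [ 0.38  0.79 -0.63  2.2   1.46  1.03 -1.22] [-0.02567898 -0.11108948  0.98048956]
fin (array([0.01, 0.11, 0.22]), array([-0., -0., -0.]))
```

View pics/w12.png

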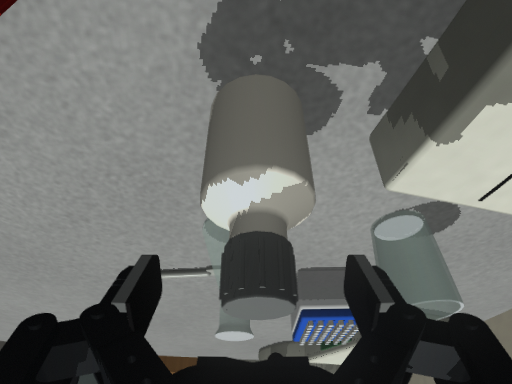

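```bash
python3 -m inch '[0.9,0,0.1,0.25,0,0,0, 0,0,0.1,0.25,0,0,0, 0,0,0.1,0.25,0,0,0, 0,0,0.1,0.25,0,0,0, 0,0,0.1,0.25,0,0,0, 0,0,0.1,0.25,0,0,0, 0,0,0.1,0.25,0,0,0, 0,0,0.1,0.25,0,0,0, 0,0,0.1,0.25,0,0,0]'
python3 - <<'E'
from plan import *
p,R,s=pose()
print(p,s["width"])
d=get("wrist");cv2.imwrite("pics/w13.png",d["img"][:,:,::-1])
off=R.inv().apply(np.array([485.5,-193,113.5])-p);print("G in tool",off)
print("up",delta(p,R,p+[0,0,75],R))
T=lean(np.radians(34),np.radians(-5.4))
for x in (-100,0):
    G=st(x,5.6-73,188);print(x,G,delta(p,R,G-T.apply([0,-19.5,0]),T))
E
```

```text
clock: 12.7
eef_pos: [486.4, -203.4, 98.3]
tool_rot: [-1.568, -0.594, -1.399]
force: [-1.5, 1.3, 6.5]
width: 30.4
[ 486.40403114 -203.41356073   98.2686072 ] 30.38949990279084
G in tool [ -0.09823778 -18.44890829   0.93966925]
up (array([ 4.2 , -6.21,  0.02]), array([0., 0., 0.]))
-100 [545.10090322 -93.69004508 188.        ] (array([ -3.77, -11.4 ,   8.74]), array([ 41.7, -62. ,   0.1]))
0 [ 644.65709968 -103.10087641  188.        ] (array([-1.59, -9.9 , 18.39]), array([ 41.7, -62. ,   0.1]))
```

View pics/w13.png

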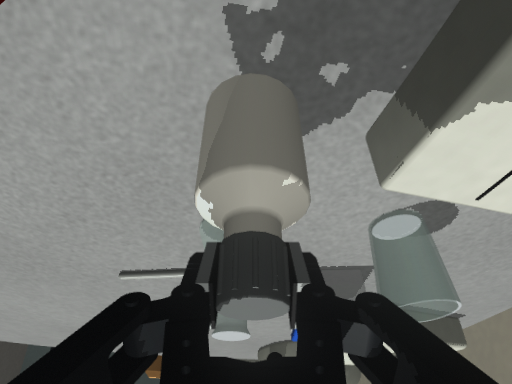

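```bash
python3 -m inch '[0,0.6,-0.9,0,0,0,0, 0,1.8,-2.6,0,0,0,0, 0,3.1,-4.6,0,0,0,0, 0,4,-5.9,0,0,0,0, 0,4.1,-6.3,0.3,1.5,-2.2,0, 0,3.6,-6.7,1.3,4.5,-6.7,0, 0,3,-7.1,2.3,8,-12,0, 0,2.4,-7.5,3.3,11.7,-17.5,0, 0,1.8,-7.9,4.3,15.5,-23,0, 0,1.2,-8.3,5.3,19.2,-28.5,0, 0,0.6,-8.7,6.3,22.9,-34,0, 0,-0.1,-9.1,7.3,26.6,-39.5,0]'
python3 - <<'E'
from plan import *
p,R,s=pose()
print(p,s["qpos"].round(2),s["width"])
T=lean(np.radians(34),np.radians(-5.4))
for x,z in ((-70,188),(0,186)):
    G=st(x,5.6-73,z);print(x,G,delta(p,R,G-T.apply([0,-19.5,0]),T))
d=get("wrist");cv2.imwrite("pics/w14.png",d["img"][:,:,::-1])
E
```

```text
clock: 13.95
eef_pos: [548.3, -138.8, 171.8]
tool_rot: [-1.571, -0.592, -0.559]
force: [0.2, 0.3, -1.8]
width: 30.6
[ 548.27209715 -138.79330795  171.82431815] [ 0.56  0.6  -0.77  2.32  1.85  0.74 -0.72] 30.62546893482563
-70 [574.96776216 -96.51329448 188.        ] (array([0.83, 0.55, 5.49]), array([ 14.9, -22.1,  -0.1]))
0 [ 644.65709968 -103.10087641  186.        ] (array([5.91, 4.21, 8.63]), array([ 14.9, -22.1,  -0.1]))
```

View pics/w14.png

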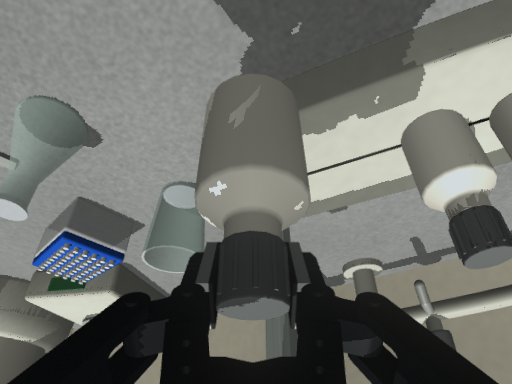

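```bash
python3 -m inch '[0,0.2,0.1,1,2.8,-4.2,0, 0,0.4,0.3,2.2,6,-9,0, 0,0.6,0.4,3.4,9.5,-14,0, 0,0.8,0.5,4.7,12.7,-18.8,0, 0,0.8,0.5,5.4,14.9,-22.1,0, 0,0.8,0.5,5.5,14.9,-22.1,0, 0,0.8,0.5,5.5,14.9,-22.1,0]'
python3 - <<'E'
from plan import *
p,R,s=pose()
print(p,s["qpos"].round(2),s["width"])
T=lean(np.radians(34),np.radians(-5.4))
for x,z in ((-70,188),(0,186)):
    G=st(x,5.6-73,z);print(x,G,delta(p,R,G-T.apply([0,-19.5,0]),T))
d=get("wrist");cv2.imwrite("pics/w15.png",d["img"][:,:,::-1])
l=[atz(d,uv,50) for uv in ((30,0),(0,0))]
E
```

```text
clock: 14.7
eef_pos: [585.9, -98.5, 172.5]
tool_rot: [-1.57, -0.593, -0.104]
force: [0.4, -0.1, -1.3]
width: 30.5
[585.94520048 -98.51366621 172.4789956 ] [ 0.67  0.62 -0.79  2.28  2.1   0.49 -0.43] 30.480257882951552
-70 [574.96776216 -96.51329448 188.        ] (array([-0.05,  0.04,  0.1 ]), array([ 0.3, -0.5, -0. ]))
0 [ 644.65709968 -103.10087641  186.        ] (array([5.64, 4.12, 0.16]), array([ 0.3, -0.5, -0. ]))
```

View pics/w15.png

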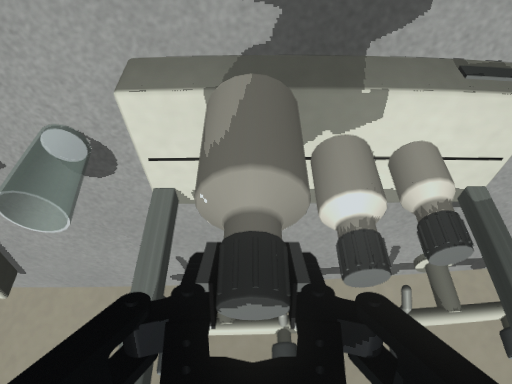

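```bash
python3 -m inch '[0,0.7,0.5,0.1,0.3,-0.5,0, 0,1.9,1.4,0.2,0.3,-0.5,0, 0,3.1,2.3,0.2,0.3,-0.5,0, 0,4.2,3.1,0.2,0.3,-0.5,0, 0,5.1,3.7,0.2,0.3,-0.5,0, 0,5.6,4.1,0.2,0.3,-0.5,0, 0,5.6,4.1,0.2,0.3,-0.5,0, 0,5.6,4.1,0.2,0.3,-0.5,0]'
python3 - <<'E'
from plan import *
p,R,s=pose()
print(p,s["qpos"].round(2),s["width"],s["force"])
T=lean(np.radians(34),np.radians(-5.4))
for x,z in ((0,186),(0,166)):
    G=st(x,5.6-73,z);print(x,G,delta(p,R,G-T.apply([0,-19.5,0]),T))
d=get("wrist");cv2.imwrite("pics/w16.png",d["img"][:,:,::-1])
d=get("side");crop(d,"s16.png",180,130,180,140,4)
E
```

```text
clock: 15.55
eef_pos: [655.4, -103.2, 170.1]
tool_rot: [-1.571, -0.594, -0.091]
force: [0.4, -0.2, -1.8]
width: 30.4
[ 655.37320613 -103.1900935   170.0892543 ] [ 0.57  0.66 -0.66  2.11  1.96  0.39 -0.25] 30.369749934262515 [ 0.38581422 -0.18464881 -1.84242885]
0 [ 644.65709968 -103.10087641  186.        ] (array([ 0.  ,  0.03, -0.09]), array([-0.1,  0.2,  0. ]))
0 [ 644.65709968 -103.10087641  166.        ] (array([-1.11,  1.69, -0.09]), array([-0.1,  0.2,  0. ]))
```

View pics/w16.png

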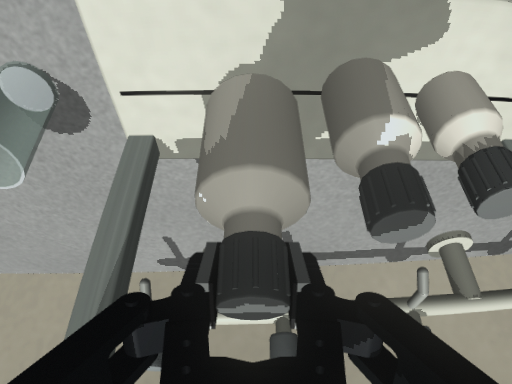

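View pics/s16.png

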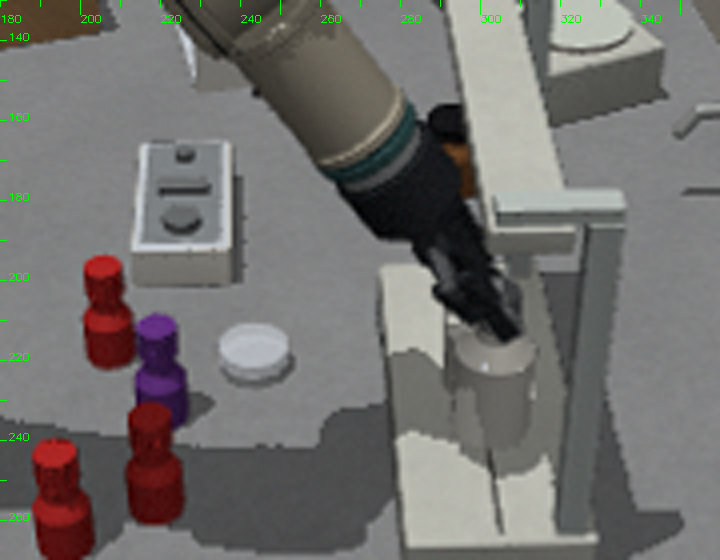

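```bash
python3 -m inch '[0,-0.3,0.4,-0.1,0,0,0, 0,-0.7,0.9,-0.1,0,0,0, 0,-1,1.3,-0.1,0,0,0, 0,-1.2,1.6,-0.1,0,0,0, 0,-1.2,1.6,-0.1,0,0,0, 0,-1.2,1.6,-0.1,0,0,0]'
python3 - <<'E'
from plan import *
p,R,s=pose()
print(p,s["width"],s["force"])
d=get("wrist");cv2.imwrite("pics/w17.png",d["img"][:,:,::-1])
crop(d,"w17z.png",180,40,180,130,4)
f=atz(d,(252,74.5),52);print(f)
E
```

```text
clock: 16.25
eef_pos: [654.7, -104.4, 150.2]
tool_rot: [-1.571, -0.594, -0.091]
force: [-0.3, -0.4, -0.8]
width: 30.3
[ 654.70091776 -104.3887862   150.15319498] 30.3047500994069 [-0.30604235 -0.37575471 -0.77009776]
[ 617.04180907 -102.16628516   52.        ]
```

View pics/w17z.png

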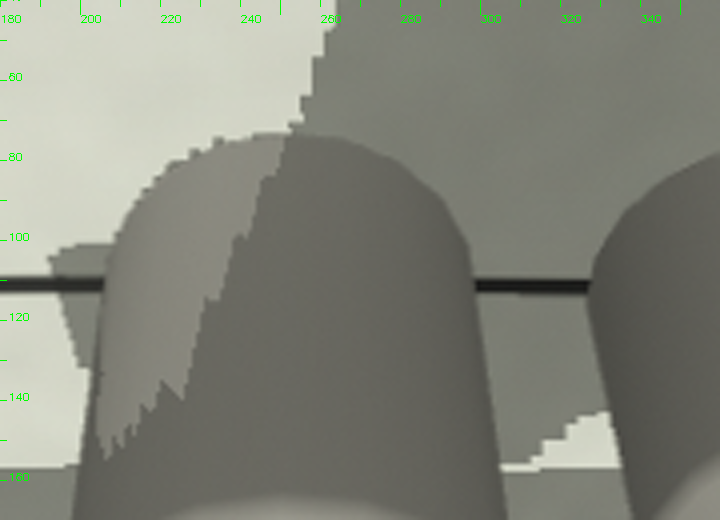

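```bash
python3 - <<'E'
from plan import *
d=get("wrist")
f=atz(d,(250,72.8),52);l=atz(d,(250,110.8),50);print(f,l,(l-f)[0]*np.cos(psi)+(l-f)[1]*np.sin(psi))
E
python3 -m inch '[0,-0.1,0.15,0,0,0,0, 0,-0.1,0.15,0,0,0,0, 0,-0.1,0.15,0,0,0,0]'
```

```text
[ 616.11977003 -103.27702761   52.        ] [ 645.97444689 -106.19647348   50.        ] 29.996924878707098
clock: 16.65
eef_pos: [654.8, -104.4, 148.6]
tool_rot: [-1.571, -0.595, -0.091]
force: [-0.1, 0.8, -2.3]
width: 30.3
```

Exactly on the line (30.0 mm = body radius). Down to contact.

```bash
python3 -m inch '[0,-0.06,0.08,0,0,0,0, 0,-0.06,0.08,0,0,0,0]'
```

```text
clock: 16.85
eef_pos: [655.2, -104.5, 148.4]
tool_rot: [-1.572, -0.596, -0.091]
force: [-2.2, -0.0, 4.2]
width: 30.7
```

Contact; release partially.

```bash
python3 -m inch '[0.5,0,0,0,0,0,0, 0.5,0,0,0,0,0,0, 0.5,0,0,0,0,0,0, 0.5,0,0,0,0,0,0]'; python3 - <<'E'
from h import *
d=get("wrist");cv2.imwrite("pics/w18.png",d["img"][:,:,::-1])
E
```

```text
clock: 17.25
eef_pos: [654.7, -104.4, 147.5]
tool_rot: [-1.571, -0.595, -0.091]
force: [-0.3, 0.9, 1.2]
width: 42.9
```

View pics/w18.png

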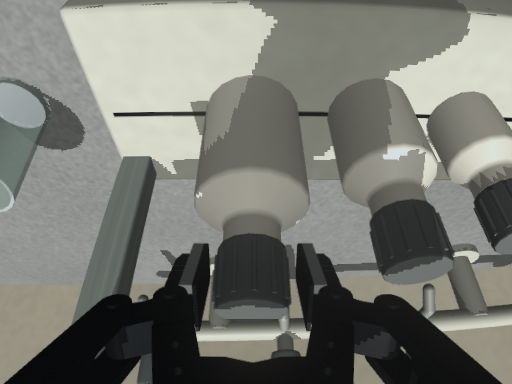

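Clear of the cap; back out.

```bash
python3 -m inch '[0.5,-1.2,-1,0,0,0,0, 0.5,-3,-2.4,0,0,0,0, 0.5,-5.3,-4.2,0,0,0,0, 0.5,-6.6,-6,0,0,0,0, 0.5,-6.6,-7.5,0,0,0,0, 0.5,-6.6,-7.5,0,0,0,0]'
python3 - <<'E'
from plan import *
p,R,s=pose()
print(p,s["qpos"].round(2))
d=get("scene");crop(d,"c19.png",140,140,180,140,4)
d=get("side");crop(d,"s19.png",180,130,180,140,4)
d=get("wrist");cv2.imwrite("pics/w19.png",d["img"][:,:,::-1])
E
```

```text
clock: 17.9
eef_pos: [557.8, -95.6, 173.8]
tool_rot: [-1.572, -0.596, -0.09]
force: [0.2, -0.7, 0.7]
width: 42.6
[557.8466738  -95.62599771 173.76436866] [ 0.72  0.61 -0.84  2.35  2.16  0.52 -0.48]
```

View pics/w19.png

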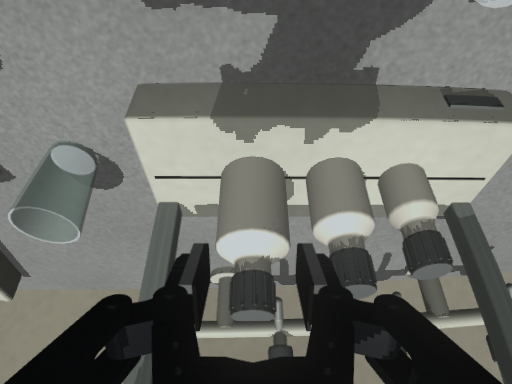

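View pics/s19.png

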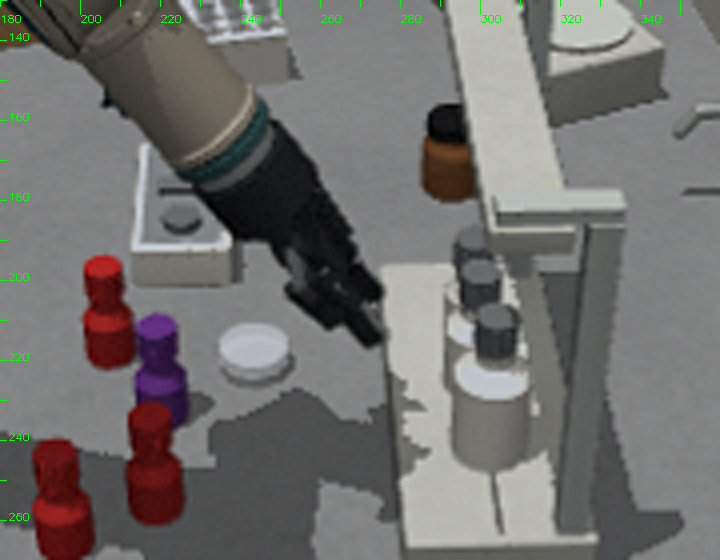

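View pics/c19.png

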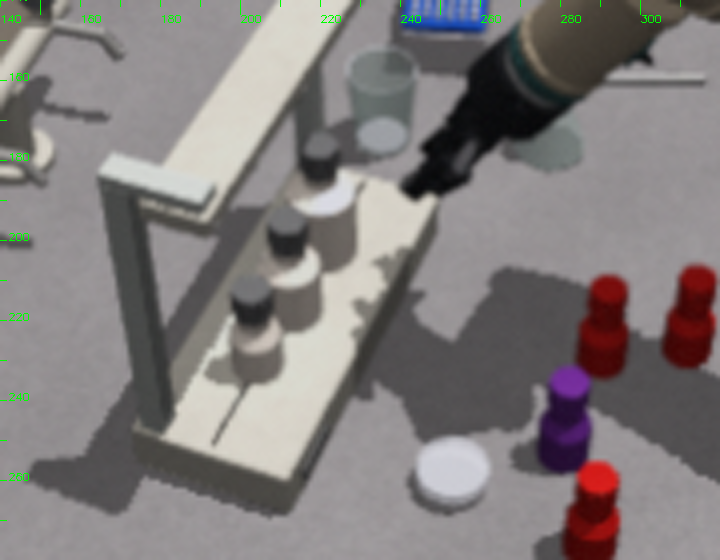

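```bash
python3 - <<'E'
from plan import *
S=get("scene");I=get("side")
# cap top centres
A={"small":((252,287),(472,236)),"med":((288,220),(480,270)),"large":((321,150),(497,315))}
X={}
for n,(a,b) in A.items():
    x,e=tri([(S,np.array([140+a[0]/4-.4,140+a[1]/4-.4])),(I,np.array([180+b[0]/4-.4,130+b[1]/4-.4]))]);X[n]=x
    v=x[:2]-C0;print(n,x.round(1),np.round(e,1),"st",(v@[np.cos(psi),np.sin(psi)]).round(1),(v@[-np.sin(psi),np.cos(psi)]).round(1))
print([np.linalg.norm((X[n]-X["med"])[:2]).round(1) for n in("small","large")])
E
```

```text
small [653.8  36.5 148.9] [0.1 0.1] st -4.0 72.4
med [645.7 -28.2 163.3] [0.4 0.4] st -6.0 7.3
large [ 641.7 -100.6  176.3] [0.7 0.8] st -3.2 -65.2
[np.float64(65.1), np.float64(72.6)]
```

```bash
python3 - <<'E'
from plan import *
p,R,s=pose()
print(delta(p,R,(520,60,200),lean(np.radians(20),np.radians(-25))))
print(delta(p,R,(440,270,140),lean(0,np.radians(-50))))
E
```

```text
(array([-2.85, -5.26, 15.14]), array([-9. , 17.6, 13.9]))
(array([-14.41,  -5.83,  35.32]), array([-13.3,  43.4,  32.3]))
```

```bash
python3 -m inch '[0.5,-1,-2.2,3,-2,3.5,3, 0.3,-1.5,-4,6.5,-4,8,6, 0,-2,-5,10.5,-6,12.5,10, 0,-2.9,-5.3,15,-9,17.6,13.9, 0,-5.2,-5.4,19,-10,23,17.5, 0,-7.5,-5.5,23,-11,28,21, 0,-9.8,-5.6,27,-11.7,33.5,25, 0,-12,-5.7,31,-12.5,39,29, 0,-14.4,-5.8,35,-13.3,43.4,32.3, 0,-14.4,-5.8,35.3,-13.3,43.4,32.3, 0,-14.4,-5.8,35.3,-13.3,43.4,32.3, 0,-14.4,-5.8,35.3,-13.3,43.4,32.3]'
python3 - <<'E'
from plan import *
import pickle
p,R,s=pose()
print(p,s["qpos"].round(2),s["width"])
d=get("wrist");cv2.imwrite("pics/w20.png",d["img"][:,:,::-1])
pickle.dump(d,open("w20.pkl","wb"))
print(proj(d,[(433.6,279.2,57),(428.9,225.7,57),(438.4,335.5,57)]))
print(delta(p,R,(434,279.5,75),lean(0,np.radians(-50))))
E
```

```text
clock: 19.35
eef_pos: [438.9, 270.3, 139.2]
tool_rot: [-1.573, -0.0, -0.87]
force: [0.1, -0.9, -0.6]
width: -0.2
[438.91923072 270.26569519 139.24536292] [-0.1   0.69 -0.79  1.96  0.69  0.78 -0.59] -0.24443761465823183
[[255.79298162 185.32536758]
 [206.12251256 232.26018625]
 [313.52948239 130.52688531]]
(array([-1.02,  6.42,  0.23]), array([0.1, 0.1, 0. ]))
```

View pics/w20.png

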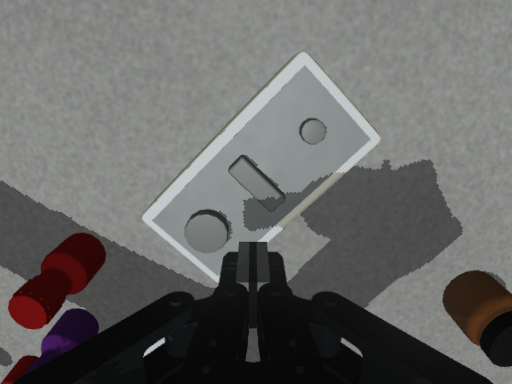

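```bash
python3 -m inch '[0,-0.6,3,0.2,0,0,0, 0,-1,6,0.2,0,0,0, 0,-1,7,0.2,0,0,0, 0,-1,7,0.2,0,0,0, 0,-1,7,0.2,0,0,0]'
python3 - <<'E'
from plan import *
p,R,s=pose()
print(p,s["force"])
d=get("side");crop(d,"s21.png",180,130,100,90,6)
d=get("scene");crop(d,"c21.png",200,270,100,90,6)
E
```

```text
clock: 19.9
eef_pos: [435.4, 278.4, 70.8]
tool_rot: [-1.57, -0.001, -0.873]
force: [-0.0, 0.4, 0.7]
width: -0.1
[435.35150351 278.38536914  70.7909605 ] [-0.01623174  0.42003121  0.723559  ]
```

View pics/s21.png

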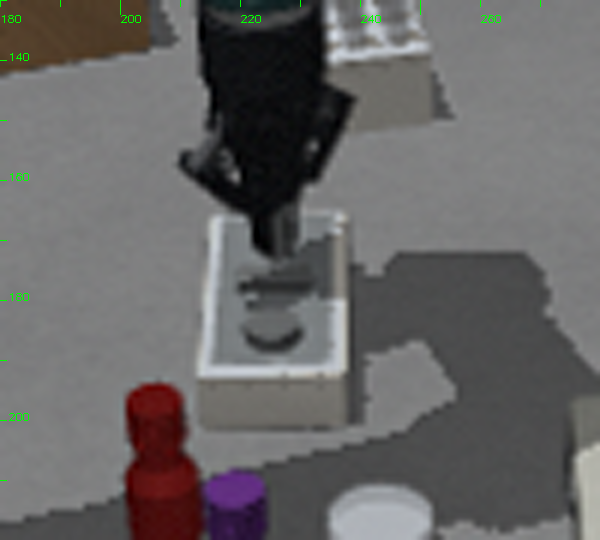

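View pics/c21.png

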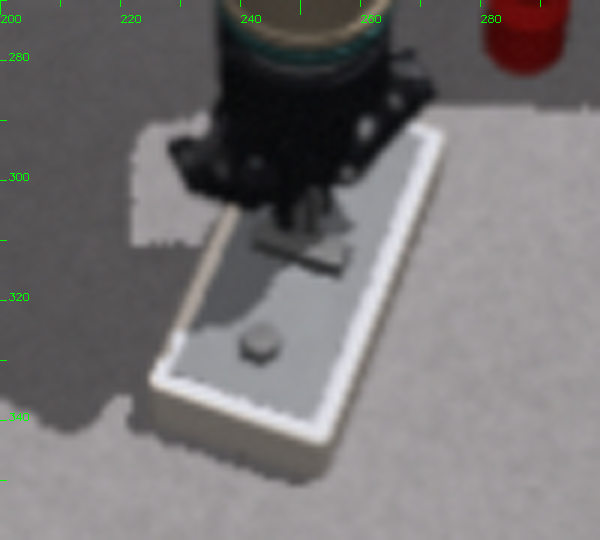

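```bash
python3 -m inch '[0,0,1.2,0,0,0,0, 0,0,1.6,0,0,0,0, 0,0,1.9,0,0,0,0, 0,0,1.9,0,0,0,0]'
```

```text
clock: 20.4
eef_pos: [435.2, 278.7, 51.2]
tool_rot: [-1.57, -0.001, -0.872]
force: [1.0, -1.0, 4.6]
width: 0.0
```

```bash
python3 -m inch '[0,0,0.15,0,0,0,0, 0,0,0.15,0,0,0,0]'; python3 - <<'E'
from h import *
d=get("scene");crop(d,"c22.png",200,270,100,90,6)
E
```

```text
clock: 20.6
eef_pos: [435.3, 278.7, 50.9]
tool_rot: [-1.57, -0.002, -0.872]
force: [0.5, -3.3, 15.0]
width: 0.4
```

View pics/c22.png

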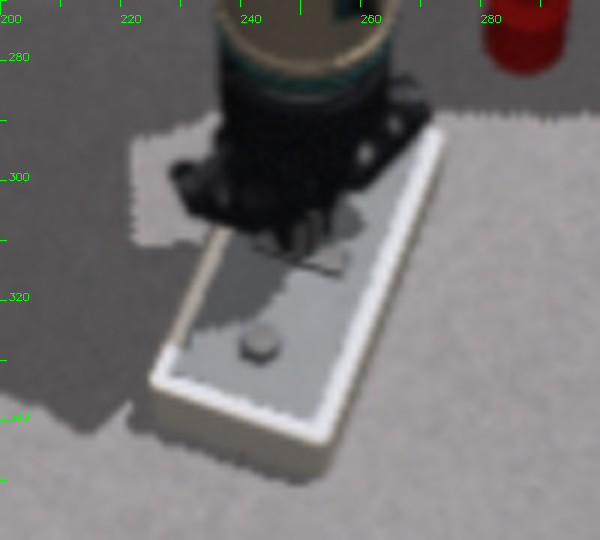

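```bash
python3 -m inch '[0,0,-2.2,0,0,0,0, 0,0,-2.4,0,0,0,0, 0,-2,-2.4,2,0,0,0, 0,-4.15,-2.4,3.9,0,0,0, 0,-4.15,-2.4,3.9,0,0,0, 0,-4.15,-2.4,3.9,0,0,0, 0,-4.15,-2.4,3.9,0,0,0]'; python3 - <<'E'
from h import *
d=get("scene");crop(d,"c23.png",200,270,100,90,6)
d=get("side");crop(d,"s23.png",180,130,100,90,6)
p=pose()[0];print(p,proj(d,[p]))
E
```

```text
clock: 21.35
eef_pos: [437.4, 334.0, 72.8]
tool_rot: [-1.573, -0.001, -0.873]
force: [-0.3, -0.5, 0.1]
width: 0.1
[437.7412915  334.09906299  73.06393778] [[225.3289786  164.02084475]]
```

View pics/c23.png

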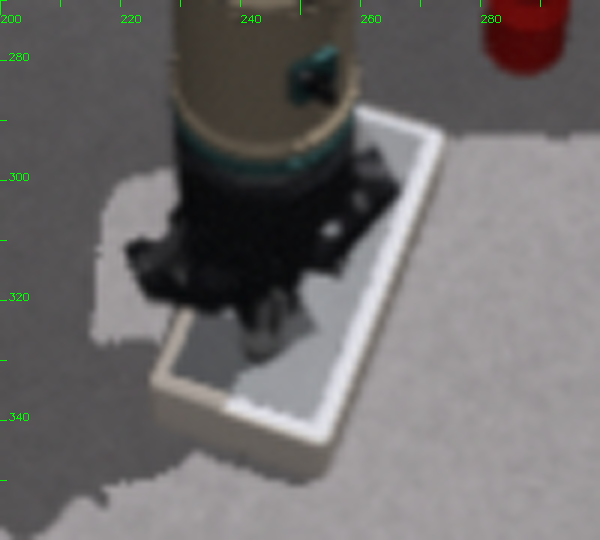

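View pics/s23.png

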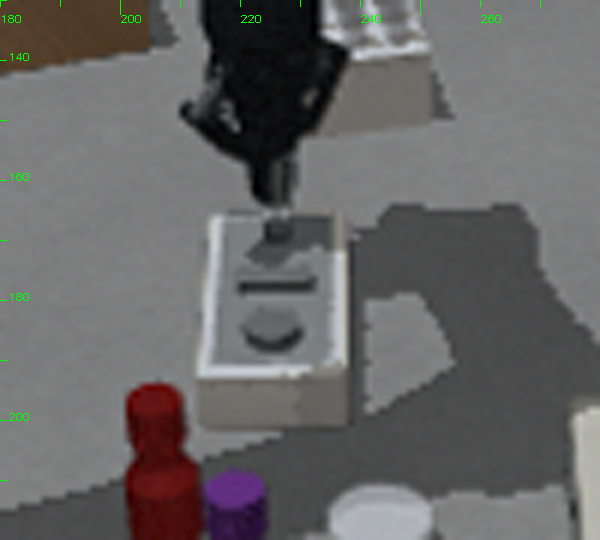

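```bash
python3 -m inch '[0,0,1.2,0,0,0,0, 0,0,1.8,0,0,0,0, 0,0,2.2,0,0,0,0, 0,0,2.35,0,0,0,0, 0,0,2.35,0,0,0,0]'
```

```text
clock: 21.95
eef_pos: [437.9, 334.6, 50.9]
tool_rot: [-1.572, -0.003, -0.873]
force: [-1.3, -4.8, 14.3]
width: 0.2
```

```bash
python3 -m inch '[0,0,-2.4,0,0,0,0, 0,0,-3,0,0,0,0, 0,2.5,-3,-2.5,0,0,0, 0,5,-3,-5,0,0,0, 0,7.8,-2.7,-7.7,0,0,0, 0,7.8,-2.4,-7.7,0,0,0, 0,7.8,-2.4,-7.7,0,0,0, 0,7.8,-2.4,-7.7,0,0,0]'; python3 - <<'E'
from h import *
d=get("scene");crop(d,"c24.png",200,270,100,90,6)
d=get("side");crop(d,"s24.png",180,130,100,90,6)
E
```

```text
clock: 22.75
eef_pos: [429.0, 227.7, 74.0]
tool_rot: [-1.57, 0.001, -0.872]
force: [-0.2, -0.1, 0.3]
width: -0.0
```

View pics/c24.png

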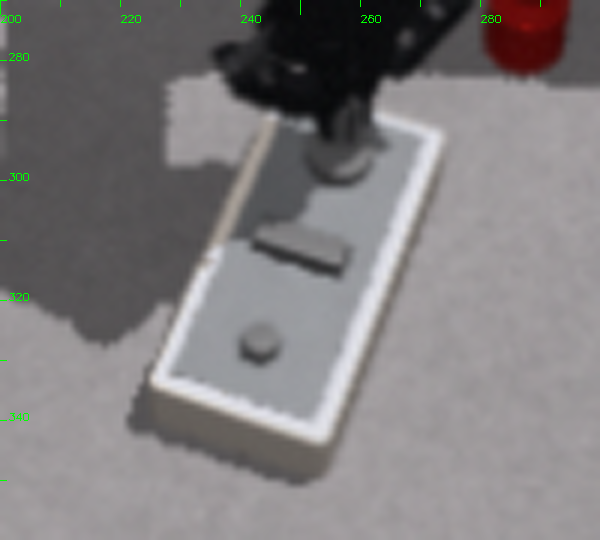

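View pics/s24.png

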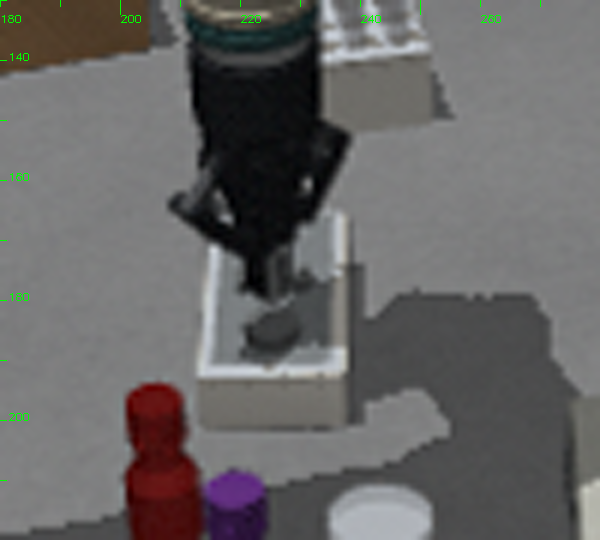

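```bash
python3 -m inch '[0,0.1,1.2,-0.1,0,0,0, 0,0.1,1.8,-0.1,0,0,0, 0,0.1,2.2,-0.1,0,0,0, 0,0.1,2.4,-0.1,0,0,0, 0,0.1,2.4,-0.1,0,0,0]'
```

```text
clock: 23.35
eef_pos: [428.6, 225.2, 50.9]
tool_rot: [-1.571, -0.001, -0.872]
force: [-2.2, -1.5, 14.6]
width: -0.0
```

Bottomed. Raise clear and check.

```bash
python3 -m inch '[0,0,-3,0,0,0,0, 0,0,-7,0,0,0,0, 0,0,-11,0,0,0,0, 0,0,-13,0,0,0,0, 0,0,-13,0,0,0,0, 0,0,-13,0,0,0,0]'; python3 - <<'E'
from plan import *
S=get("scene");I=get("side")
crop(S,"c25.png",140,120,190,150,4);crop(I,"s25.png",180,130,190,140,4)
cv2.imwrite("pics/c25f.png",S["img"][:,:,::-1])
E
```

```text
clock: 23.95
eef_pos: [428.7, 224.4, 179.6]
tool_rot: [-1.571, -0.001, -0.873]
force: [0.2, 0.0, 0.4]
width: 0.1
```

View pics/c25.png

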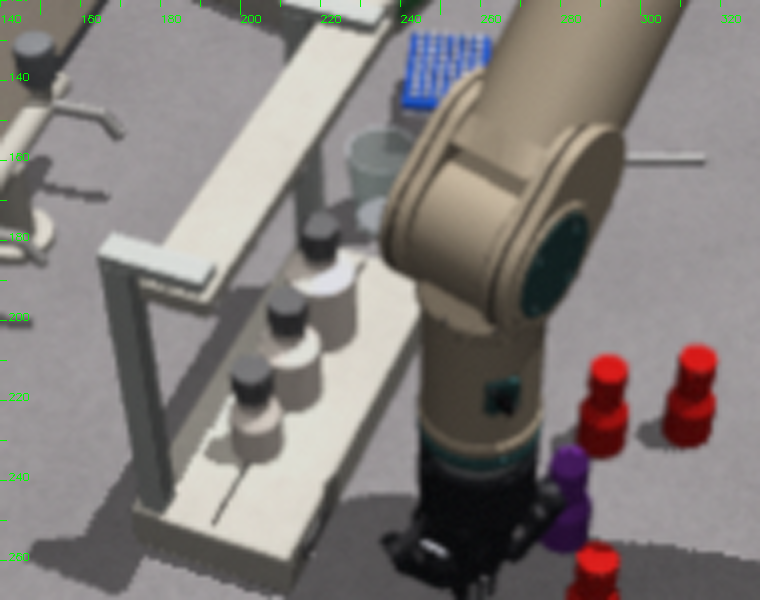

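View pics/s25.png

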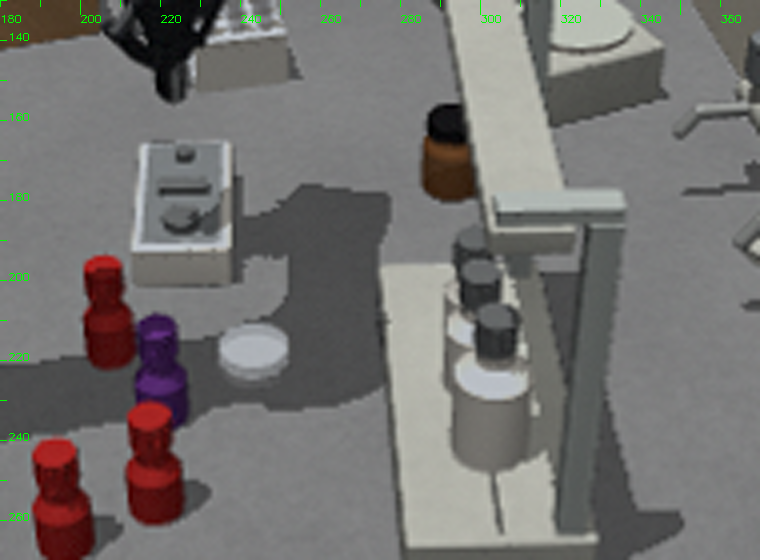

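View pics/c25f.png

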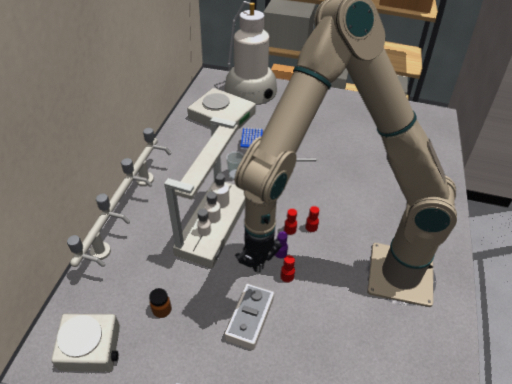

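```bash
python3 -c "
from cell import finish_job
print(finish_job())"
```

```text
the job is handed in; nothing more can be done
None
```

The short and tall bottles now stand upright and released on the black line, either side of the middle bottle. I then pressed the three keys in order (long bar, small round, large round) and handed the job in at about 24 s of the 72 s limit. No verdict was reported.

- **Bottles:** I carried each by the cap with the hand leaning back, and lowered it until I felt contact at about 4–5 N before letting go. After releasing both, I measured cap-top distances of 65 mm from short to middle and 73 mm from tall to middle. That makes the gaps about 17 mm and 17 mm, slightly over the 15 mm you asked for.
- **Line position:** By the scene and side cameras the bottles sit roughly 3–6 mm towards the robot from my final estimate of the line, inside the 12 mm limit. The cameras disagree by up to about 4 mm across the line; by the wrist camera the tall bottle is exactly on it and the short one was within about 2 mm.
- **Keys:** Each key went to the bottom, at about 14–15 N and 6 mm of travel. Only the key under the finger moved, and the last pictures show all three back up.
- **Everything else:** The middle bottle's measured position changed by about 1.5 mm at most, within measuring error. The flask and scoop were partly hidden by the arm in the last pictures. The objects that were visible had not moved, and the hand was clear of everything.

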